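# Load the power-cut lamp's battery stick and close its turnbutton

## Robot

A 7-joint arm with a two-finger parallel gripper is mounted at the origin on the work surface. World frame = base frame: x ahead of the robot, y to its left, z up, the work surface at z = 0. Lengths are in m, angles in rad, forces in N, time in s.
With the tool pointing down it reaches from about 0.425 to 0.875 m from the base axis. Payload 4.7 kg.
Tool frame: the origin (TCP) lies at the centre of the arm's flange, where the gripper is bolted on; the fingertips stand 182 mm ahead of it and the grasp point (between the pads) lies 164 mm ahead of it; x points along the fingers, y is the direction in which the jaws open and shut, and the axes are right-handed (so a half turn about x gives the same grasp; the last joint's range is limited). The gripper opens to 87 mm and grips with 3 to 60 N. Pads are 19 mm wide; open, the fingers measure 117 mm over their backs; the gripper's body (75 mm by 190 mm) begins 51 mm behind the grasp point.
Start: joints at [1.115, 0.321, -0.07, 1.45, 0.023, 1.371, -0.057], TCP at [0.294, -0.58, 0.405] pointing down, gripper open.
Joint ranges: [-2.86, 2.86], [-0.3, 2.09], [-1.38, 1.24], [0.06, 2.45], [-1.56, 4.7], [0.09, 2.05], [-2.69, 2.69]. Speed limits (rad/s): [2.57, 2.57, 3.14, 3.14, 3.14, 3.14, 3.14].

## Interface

Orientations are given as a rotation vector (axis times angle).
In Python, from bench import ctrl gives the robot as it stands.
- The arm moves only by the shell command python3 -m crank 'ROWS' [FORCE]. ROWS is JSON, one flat list of numbers, 7 for each row, row after row: the shift along the tool's x, y, z in mm, then the turn, a rotation vector about the tool's x, y, z in rad, then the finger opening in mm, from 0 to 87. A call has exactly 5 rows; each row shifts and turns the commanded pose from where the row before left it, along the tool's axes as they then stand; what a row does not reach is not made up. A row lasts 1/8 s, in which the tool goes at most 62.5 mm and 10.7 degrees, less where a joint would pass 70% of its speed; a pose out of reach is approached as far as the arm can. A call with a gripper value outside its range is refused whole. The fingers move at their own pace and stop on an object; FORCE is the grip in N (left out, the last holds). Time passes only in rows, so rows that do not move let the fingers close, or fill a call up. It gives the time, the measured TCP pose, the force and the opening at its end, in the units of the state.
- ctrl.get_state(): the state, without advancing time (a new reading comes with each control period).
- ctrl.get_image(name): name is "scene" or "top" or "wrist"; returns the picture (384x512x3 uint8, red, green, blue); there is no depth.
- ctrl.camera_params(name): a dict with "K" (3x3 intrinsics, pixels), "world_to_cam" (4x4, takes a point from world to camera coordinates); the wrist camera has in their place "hand_eye" (4x4, takes a point from camera to tool coordinates, whose origin is the TCP and whose axes are the tool frame's). Camera axes: x right, y down, z forward; pixel columns grow to the right and rows downward; lengths in m; the calibration is good to about 2 mm. The wrist camera is an equidistant fisheye: a pixel r from the principal point sees the ray r / f radians off the axis. A picture is of the moment at which its call begins: read the wrist's pose just before it. camera_params takes no time and is no camera call.
- ctrl.close_job(): hands the job in, once; it reports no verdict.
Trained networks look in the newest picture that a camera, given by its name, has taken for a name from the list of things; names that differ only in an ending like _2 or _b are one class to them, and where a whole thing is asked for, a point or a joint stands for the part that bears it (a point fixed in the world has none). Each returns a list of dicts, best first, with "confidence" (0 to 1); they miss things now and then, are a little off and sometimes report something else, mostly with a low value. They report only what shows in the picture. A call takes as long as a camera call. They do not tell look-alikes from the thing itself.
- ctrl.regions_of(camera, target): "region" (384x512 bool, what is visible of it) and "at" ([column, row] in pixels, amid what is visible of it).
- ctrl.mark_of(camera, target): "at" ([column, row] in pixels: a listed point, or the origin of a listed thing).
The state is a dict: "time": time; "joint_positions": joint angles; "qd": joint speeds; "joint_torque": joint torques, N m; "position": TCP position; "tool_rot": TCP orientation; "ft_force": force on the tool from outside, world axes, zero at the start; "torque": the same for the moment, N m; "grip_width": opening from 0.0 (shut) to 1.0 (fully open).
Only numpy, scipy, OpenCV 4.12 (cv2) and the standard library are available. Lean on these libraries where they do the work, as an engineer would, in place of code of your own. Each camera call takes 0.05 s, during which the arm holds its last target.

## Task

Load the battery stick into the sloping bay of the green lamp: plain end down against the coil spring, press the spring in, then roll the yellow end down past the orange lip so the stick lies fully home in its saddles with the yellow end held under the lip. Then turn the orange turnbutton all the way round until it lies along the stick, over its yellow half. Let go of everything and leave the other kitchen things where they stand.

Things in the scene. Friction and masses are not known exactly. Their poses are not given: they have to be found in the camera images.
- cell_center (a point): Centre of the battery stick: a loose blue cylinder, 34 mm in diameter, 124 mm long, about 0.22 kg. Its x axis runs along its length towards the yellow end (last 20 mm yellow, with a flush brass cap); the other, plain end is blue with a steel cap. It starts lying level in a low wooden rest, its centre 27 mm above the counter.
- cell_plus (a point): Centre of the yellow end face of the battery stick, 62 mm from its centre along its x axis.
- rest_top (a point): Fixed wooden rest of the stick: a point over its middle, 20 mm above the counter; its x axis lies along the stick. Two saddles, each 26 mm long, 56 mm wide, 20 mm high, centred 48 mm either side of the middle along x; between them the stick is free for 70 mm (only a spine 16 mm wide and 4 mm high runs beneath).
- bay: Sloping battery bay on the green lamp, which is fixed. Origin: where the seated stick's centre lies, 98 mm above the counter. x points up the slope (0.37 rad above level) from spring end to lip end; y is level, across the bay; z is square to the slope, out of the bay. Sizes below are in this frame, mm. The bay's plate is at z -32; seated, the stick's axis is the x axis.
- spring_face (a point): Centre of the spring contact's face at rest (bay x -55, y 0, z 0); does not move with it. Brass disc of radius 10 in front of the coil spring, pushed in to -x, travel 26; 2.4 N at first touch plus 0.4 N per mm. The seated stick holds it 7 in; to pass the lip the stick's end must go 6 further. Spring housing behind: x -117 to -87, y -26 to 26, up to z 18.
- saddle_low (a point): Middle of the floor of the lower saddle (bay x -56, z -17), which covers x -85 to -27, open above. Its side cheeks stand at y 20 and -20, flaring outward from z -2 to tips at z 9, y 30 and -30. Between the two saddles, x -27 to 29, fingers have room down to the plate.
- saddle_high (a point): Middle of the floor of the upper saddle (bay x 42, z -17), which covers x 29 to 53 (floor to 55); cheeks as on the lower one.
- lip_edge (a point): Middle of the orange lip's free edge (bay x 56, z 21). The lip overhangs the end wall (face at x 62, y -22 to 22, up to z 23) by 6: x 56 to 62, y -14 to 14, z 19 to 23. For its yellow end to start above the lip with the plain end low on its saddle floor, the stick must be steeper than the bay by about 0.35 rad.
- head_top (a point): Top middle of the lamp head, a green panel square to the slope at the upper end: bay x 105 to 123, y -36 to 36, from the plate up to z 38.
- turnbutton (a joint): Angle of the orange turnbutton about the bay's z axis. 0: its bar points across the bay to +y (open). Grows anticlockwise seen from above the bay; at 1.57 rad (a stop) the bar points down the slope to -x, over the stick (closed). It stays where it is left (0.05 N m of friction). Starts at 0 to 0.3 rad.
- turn_pivot (a point): Pivot of the turnbutton, on top of the end wall: bay x 76, y 0, z 29.5.
- turn_grip (a point): On the axis of the turnbutton's round upright knob: 16 mm in diameter, 60 mm from the pivot, its top at bay z 59. The point is at bay z 48. The bar below it is 16 mm wide, 7 mm thick, its top at bay z 33.
- tiffin: Three-tier steel tiffin carrier, 126 mm across, 235 mm high with its handle frame; origin under its centre. Leave alone.
- chopstick_cup: Bamboo cup with chopsticks, 76 mm across, 218 mm high; origin under its centre. Leave alone.
- colander: Red plastic colander, 210 mm across, 75 mm high; origin under its centre. Leave alone.
- soy_dish: Small blue ceramic soy dish, 84 mm across, 22 mm high; origin under its centre. Leave alone.
Things that resemble listed ones, but are neither listed nor needed, are in the scene too. What is meant by the part that bears cell_center is not pink or turquoise, and is the larger of those in its own colour.

How it is judged:
By the outcome, as a careful person would: the job done as asked, in the order asked, and still so for the second after the job is handed in, with the robot touching nothing.
It also fails if it takes over 56 s, if anything falls off the work surface, if the arm or the gripper's body presses on something with over 40 N, if the wrist force passes 120 N, or if a joint passes its speed limit or range.

## Working session

There is one attempt and no reset: what is moved stays moved. The work goes in short steps, Python scripts to look and compute and a shell command to move; the robot and the scene stay as the last step left them, time stands still between calls to the robot, and variables do not carry over. Pictures are saved under pics/ and viewed, and the job is handed in when it is done.

```bash
ls -la; mkdir -p pics; python3 - <<'E'
from bench import ctrl
import cv2,numpy as np
np.set_printoptions(precision=4,suppress=True)
print(ctrl.get_state())
for n in ["scene","top","wrist"]:
    im=ctrl.get_image(n); cv2.imwrite(f"pics/{n}0.png",im[:,:,::-1]); print(n,ctrl.camera_params(n))
E
```

```text
total 12
drwxr-xr-x  3 agent agent 4096 Dec  6 15:39 .
drwxr-xr-x 23 root  root  4096 Dec  6 15:39 ..
drwxr-xr-x  2 agent agent 4096 Dec  6 15:39 pics
{'time': 0.0, 'joint_positions': array([ 1.1151,  0.3218, -0.0701,  1.4517,  0.0226,  1.3708, -0.0569]), 'qd': array([ 0.0006, -0.0005, -0.0001,  0.0002,  0.0005, -0.0004,  0.0008]), 'joint_torque': array([ -0.0012, -49.1291,  -0.4042, -31.2533,  -0.0639,   0.0437,
         0.0002]), 'position': array([ 0.2941, -0.5794,  0.4037]), 'tool_rot': array([ 1.9599,  0.4711, -1.961 ]), 'ft_force': array([ 0.533 , -0.0792,  0.6199]), 'torque': array([ 0.0148, -0.0174, -0.0134]), 'grip_width': 0.9968367294295295}
scene {'K': array([[391.605 ,   0.    , 255.729 ],
       [  0.    , 391.605 , 194.3312],
       [  0.    ,   0.    ,   1.    ]]), 'world_to_cam': array([[-0.4485,  0.8937, -0.0141,  0.2208],
       [ 0.5364,  0.2566, -0.804 , -0.2081],
       [-0.7149, -0.3681, -0.5945,  1.8403],
       [ 0.    ,  0.    ,  0.    ,  1.    ]])}
top {'K': array([[461.436 ,   0.    , 258.5509],
       [  0.    , 461.436 , 198.3832],
       [  0.    ,   0.    ,   1.    ]]), 'world_to_cam': array([[ 0.0076, -0.9999, -0.0081,  0.0208],
       [-0.984 , -0.006 , -0.1783,  0.5432],
       [ 0.1782,  0.0093, -0.984 ,  1.328 ],
       [ 0.    ,  0.    ,  0.    ,  1.    ]])}
wrist {'K': array([[297.3186,   0.    , 251.069 ],
       [  0.    , 297.3186, 188.8025],
       [  0.    ,   0.    ,   1.    ]]), 'hand_eye': array([[-0.0005, -0.2568,  0.9665,  0.0209],
       [ 1.    , -0.0006,  0.0003, -0.0003],
       [ 0.0005,  0.9665,  0.2568, -0.0694],
       [ 0.    ,  0.    ,  0.    ,  1.    ]])}
```

View pics/scene0.png

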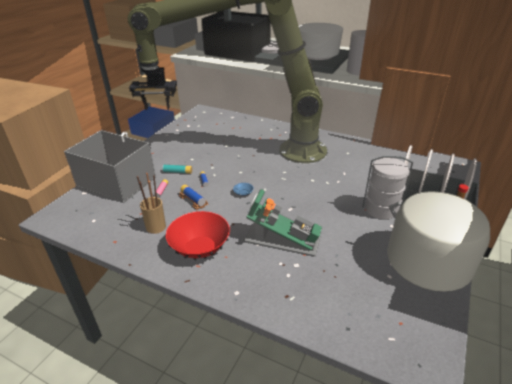

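View pics/top0.png

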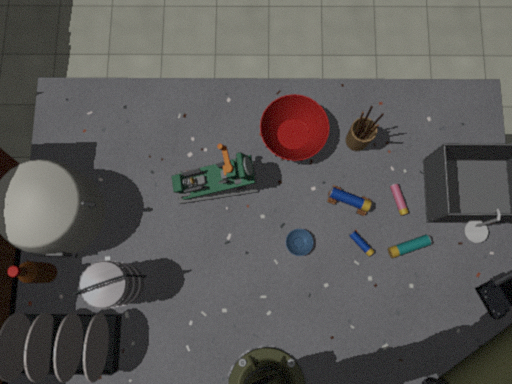

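View pics/wrist0.png

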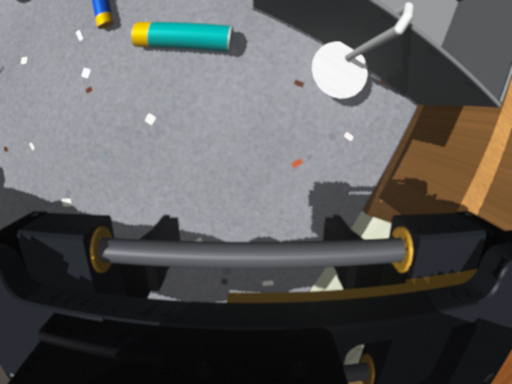

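The scene shows the lamp at (285,225) and the stick in its rest at (193,196). In the top view the target stick is at (350,199) with its yellow end at (370,206). A smaller blue stick, a pink one and a turquoise one are the decoys. The lamp is at (215,178), its slope rises to the right, and the turnbutton points up (about +x).

```bash
cat > h.py <<'E'
from bench import ctrl
import cv2,numpy as np
from scipy.spatial.transform import Rotation as R
from scipy.optimize import least_squares
np.set_printoptions(precision=4,suppress=True,linewidth=160)
P={n:ctrl.camera_params(n) for n in ["scene","top","wrist"]}
def proj(n,X,st=None):
    X=np.atleast_2d(X)
    if n!="wrist":
        T=P[n]["world_to_cam"]; K=P[n]["K"]
        c=X@T[:3,:3].T+T[:3,3]; p=c@K.T; return p[:,:2]/p[:,2:]
    H=P[n]["hand_eye"];K=P[n]["K"]
    Rt=R.from_rotvec(st["tool_rot"]).as_matrix()
    t=(X-st["position"])@Rt; c=(t-H[:3,3])@H[:3,:3]
    th=np.arctan2(np.hypot(c[:,0],c[:,1]),c[:,2]); ph=np.arctan2(c[:,1],c[:,0])
    return np.stack([K[0,2]+K[0,0]*th*np.cos(ph),K[1,2]+K[0,0]*th*np.sin(ph)],1)
def ray(n,uv,st=None):
    K=P[n]["K"]; d=(np.array(uv)-K[:2,2])/K[0,0]
    if n!="wrist":
        T=P[n]["world_to_cam"]; r=T[:3,:3].T@np.array([d[0],d[1],1]); o=-T[:3,:3].T@T[:3,3]
    else:
        th=np.linalg.norm(d); c=np.array([np.sin(th)*d[0]/th,np.sin(th)*d[1]/th,np.cos(th)])
        H=P[n]["hand_eye"]; Rt=R.from_rotvec(st["tool_rot"]).as_matrix()
        r=Rt@H[:3,:3]@c; o=Rt@H[:3,3]+st["position"]
    return o,r/np.linalg.norm(r)
def atz(n,uv,z,st=None):
    o,r=ray(n,uv,st); return o+r*(z-o[2])/r[2]
def tri(rays):
    A=np.zeros((3,3));b=np.zeros(3)
    for o,r in rays:
        M=np.eye(3)-np.outer(r,r);A+=M;b+=M@o
    x=np.linalg.solve(A,b); return x,[np.linalg.norm((np.eye(3)-np.outer(r,r))@(x-o)) for o,r in rays]
E
python3 - <<'E'
from h import *
for n in ["top","scene"]:
    ctrl.get_image(n)
    for t in ["cell_center","cell_plus","rest_top","bay","spring_face","saddle_low","saddle_high","lip_edge","head_top","turn_pivot","turn_grip","tiffin","chopstick_cup","colander","soy_dish"]:
        print(n,t,[(np.round(d["at"],1).tolist(),round(d["confidence"],2)) for d in ctrl.mark_of(n,t)[:4]])
E
```

```text
top cell_center [([227.5, 169.0], 0.72), ([350.7, 199.9], 0.7), ([359.1, 240.0], 0.68), ([408.0, 245.2], 0.59)]
top cell_plus [([365.1, 203.8], 0.77), ([373.5, 251.8], 0.59), ([405.5, 212.9], 0.58)]
top rest_top [([349.9, 197.3], 0.59)]
top bay [([209.9, 175.7], 0.65), ([225.6, 171.1], 0.6)]
top spring_face [([191.9, 179.5], 0.67), ([226.6, 171.9], 0.32), ([221.1, 170.9], 0.21)]
top saddle_low [([191.2, 181.3], 0.67), ([349.5, 200.5], 0.26)]
top saddle_high [([225.6, 171.5], 0.96)]
top lip_edge []
top head_top [([242.0, 162.7], 0.72)]
top turn_pivot [([227.7, 166.3], 0.73), ([350.2, 199.8], 0.21)]
top turn_grip [([222.4, 147.8], 0.64)]
top tiffin [([121.0, 285.7], 0.96)]
top chopstick_cup [([357.8, 139.9], 0.95)]
top colander [([288.2, 134.1], 0.8), ([367.6, 204.2], 0.25)]
top soy_dish [([299.7, 239.6], 0.89)]
scene cell_center [([175.8, 166.8], 0.63), ([193.4, 193.3], 0.52), ([155.3, 189.3], 0.47)]
scene cell_plus [([182.5, 190.5], 0.8), ([192.5, 170.7], 0.76), ([203.0, 171.1], 0.64), ([163.8, 182.2], 0.44)]
scene rest_top [([194.1, 194.8], 0.51), ([379.0, 213.6], 0.38)]
scene bay [([155.1, 228.1], 0.73), ([287.3, 215.5], 0.66)]
scene spring_face [([304.0, 225.2], 0.91), ([269.2, 201.8], 0.59), ([300.9, 229.6], 0.35)]
scene saddle_low [([300.0, 228.7], 0.58), ([377.9, 210.3], 0.2)]
scene saddle_high [([271.2, 217.0], 0.62)]
scene lip_edge [([272.3, 206.5], 0.58)]
scene head_top [([260.0, 196.3], 0.81)]
scene turn_pivot [([270.8, 201.6], 0.42)]
scene turn_grip [([276.6, 205.2], 0.7), ([266.7, 211.7], 0.45)]
scene tiffin [([380.2, 213.3], 0.84)]
scene chopstick_cup [([155.3, 227.0], 0.74)]
scene colander [([202.1, 250.9], 0.62)]
scene soy_dish [([239.1, 190.5], 0.67)]
```

```bash
cat >> h.py <<'E'
BP={"bay":(0,0,0),"spring_face":(-55,0,0),"saddle_low":(-56,0,-17),"saddle_high":(42,0,-17),"lip_edge":(56,0,21),"head_top":(114,0,38),"turn_pivot":(76,0,29.5)}
def bayT(p):
    x,y,yaw=p[:3]
    Rm=R.from_euler("z",yaw).as_matrix()@R.from_euler("y",-0.37).as_matrix()
    return Rm,np.array([x,y,0.098])
def b2w(p,X): Rm,t=bayT(p); return np.atleast_2d(X)/1000@Rm.T+t
E
python3 - <<'E'
from h import *
ob=[("top","bay",(209.9,175.7)),("top","spring_face",(191.9,179.5)),("top","saddle_low",(191.2,181.3)),("top","saddle_high",(225.6,171.5)),("top","head_top",(242,162.7)),("top","turn_pivot",(227.7,166.3)),
("scene","bay",(287.3,215.5)),("scene","spring_face",(304,225.2)),("scene","saddle_low",(300,228.7)),("scene","saddle_high",(271.2,217)),("scene","lip_edge",(272.3,206.5)),("scene","head_top",(260,196.3)),("scene","turn_pivot",(270.8,201.6))]
f=lambda p:np.concatenate([proj(n,b2w(p,BP[t]))[0]-uv for n,t,uv in ob])
p0=np.r_[atz("top",(209.9,175.7),.098)[:2],-1.4]
s=least_squares(f,p0,loss="soft_l1")
print(s.x); 
for o,r in zip(ob,f(s.x).reshape(-1,2)): print(o[:2],r)
print("grip",tri([ray("top",(222.4,147.8)),ray("scene",(266.7,211.7))]),tri([ray("top",(222.4,147.8)),ray("scene",(276.6,205.2))]))
for a in range(0,7):
    th=a*.05; print(th,b2w(s.x,(76-60*np.sin(th),60*np.cos(th),48)),proj("top",b2w(s.x,(76-60*np.sin(th),60*np.cos(th),48))),proj("scene",b2w(s.x,(76-60*np.sin(th),60*np.cos(th),48))))
# cell
print(tri([ray("top",(350.7,199.9)),ray("scene",(193.4,193.3))]),atz("top",(350.7,199.9),.03),atz("scene",(193.4,193.3),.03))
print(tri([ray("top",(365.1,203.8)),ray("scene",(182.5,190.5))]),atz("top",(368,205),.027))
E
```

```text
[ 0.6011  0.1693 -1.3658]
('top', 'bay') [-1.1697 -0.2895]
('top', 'spring_face') [0.4722 0.8082]
('top', 'saddle_low') [ 3.7076 -0.1504]
('top', 'saddle_high') [-1.525   0.9554]
('top', 'head_top') [-3.3222 -0.1359]
('top', 'turn_pivot') [-0.0116  0.4701]
('scene', 'bay') [-0.8529  2.8126]
('scene', 'spring_face') [-2.4557  0.1578]
('scene', 'saddle_low') [-0.2819  0.1   ]
('scene', 'saddle_high') [ 1.8253 -0.6517]
('scene', 'lip_edge') [1.083  0.3046]
('scene', 'head_top') [-0.9591 -0.6587]
('scene', 'turn_pivot') [-2.0428  0.8217]
grip (array([0.666 , 0.1268, 0.1586]), [np.float64(0.001064369802834083), np.float64(0.001064369802833999)]) (array([0.6538, 0.1385, 0.1808]), [np.float64(0.015902194936579517), np.float64(0.015902194936579496)])
0.0 [[0.6707 0.1292 0.1702]] [[220.8795 145.1252]] [[266.4069 209.8299]]
0.05 [[0.6701 0.1319 0.1692]] [[219.9301 145.457 ]] [[267.2899 210.2245]]
0.1 [[0.6693 0.1346 0.1681]] [[218.9943 145.8384]] [[268.1818 210.5885]]
0.15000000000000002 [[0.6684 0.1372 0.167 ]] [[218.0743 146.2683]] [[269.0801 210.921 ]]
0.2 [[0.6673 0.1398 0.1659]] [[217.1723 146.7457]] [[269.9823 211.221 ]]
0.25 [[0.6661 0.1423 0.1649]] [[216.2904 147.2693]] [[270.8859 211.4876]]
0.30000000000000004 [[0.6647 0.1448 0.1638]] [[215.4308 147.8377]] [[271.7885 211.7204]]
(array([ 0.542 , -0.2506,  0.0286]), [np.float64(0.0034511823136930547), np.float64(0.003451182313693104)]) [ 0.5435 -0.2535  0.03  ] [ 0.5429 -0.2457  0.03  ]
(array([ 0.5349, -0.3011,  0.0203]), [np.float64(0.0026933221136702973), np.float64(0.0026933221136701884)]) [ 0.5287 -0.3058  0.027 ]
```

```bash
python3 - <<'E'
import cv2
a=cv2.imread("pics/top0.png");
cv2.imwrite("pics/top_lamp.png",cv2.resize(a[130:215,160:270],None,fx=6,fy=6,interpolation=cv2.INTER_CUBIC))
a=cv2.imread("pics/scene0.png");
cv2.imwrite("pics/sc_lamp.png",cv2.resize(a[180:260,235:335],None,fx=6,fy=6,interpolation=cv2.INTER_CUBIC))
E
```

```text
(no output)
```

View pics/top_lamp.png

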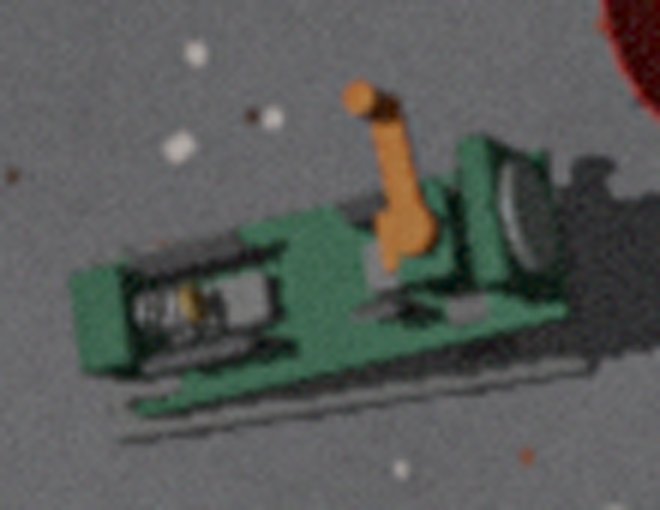

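View pics/sc_lamp.png

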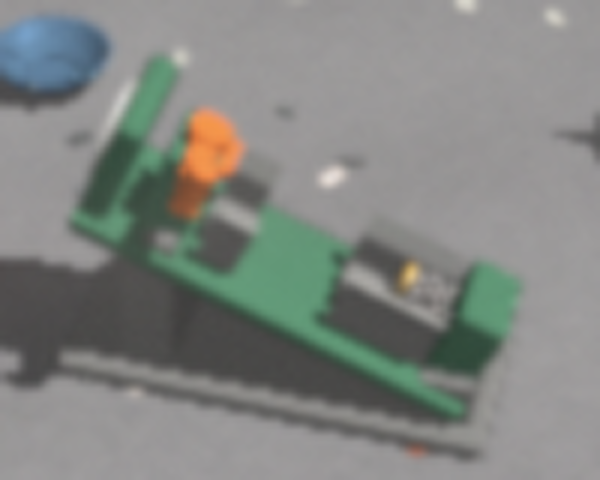

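```bash
python3 - <<'E'
from h import *
s=ctrl.get_state(); Rm=R.from_rotvec(s["tool_rot"]).as_matrix(); print(s["time"]);print(Rm)
E
```

```text
1.75
[[ 0.      0.4527 -0.8917]
 [-0.0001 -0.8917 -0.4527]
 [-1.      0.0001  0.    ]]
```

```bash
cat >> h.py <<'E'
def toolR(yaw,lean=0.0):
    # tool z along heading yaw, x down; lean>0: stick's forward end raised, rotation about world-horizontal axis
    z=np.array([np.cos(yaw),np.sin(yaw),0]); x=np.array([0,0,-1.]); 
    Rm=np.stack([x,np.cross(z,x),z],1)
    return R.from_rotvec(-lean*np.cross([0,0,1],z))*R.from_matrix(Rm)
def plan(p1,R1,n,p0=None,R0=None,nd=0,na=2):
    s=ctrl.get_state()
    if p0 is None: p0=s["position"]; R0=R.from_rotvec(s["tool_rot"])
    p=np.array(p0);Rc=R0;out=[]
    for k in range(n):
        d=Rc.inv().apply(np.array(p1)-p)/(n-k)*1000; rv=(Rc.inv()*R1).as_rotvec()/(n-k)
        d=np.round(d,nd); rv=np.round(rv,na); out.append((d,rv))
        p=p+Rc.apply(d/1000); Rc=Rc*R.from_rotvec(rv)
    for i,(d,rv) in enumerate(out):
        if i%5==0: print("--")
        print(",".join(f"{v:g}" for v in list(d+0.)+list(rv+0.)))
    print("end",p,"err mm",(np.array(p1)-p)*1000,"ang",(Rc.inv()*R1).magnitude())
E
python3 - <<'E'
from h import *
plan([.553,-.214,.36],toolR(-1.845),10)
E
```

```text
--
4,-21,-40,-0.08,0,0
5,-18,-41,-0.08,0,0
4,-14,-42,-0.08,0,0
5,-11,-43,-0.08,0,0
4,-7,-44,-0.08,0,0
--
5,-4,-45,-0.09,0,0
4,0,-45,-0.08,0,0
5,4,-45,-0.09,0,0
4,8,-44,-0.08,0,0
5,11,-43,-0.09,0,0
end [ 0.5526 -0.2141  0.3598] err mm [0.3791 0.0764 0.2277] ang 0.003227968248701662
```

```bash
python3 -m crank '[4,-21,-40,-0.08,0,0,87, 5,-18,-41,-0.08,0,0,87, 4,-14,-42,-0.08,0,0,87, 5,-11,-43,-0.08,0,0,87, 4,-7,-44,-0.08,0,0,87]'
python3 -m crank '[5,-4,-45,-0.08,0,0,87, 4,0,-45,-0.08,0,0,87, 5,4,-45,-0.08,0,0,87, 4,8,-44,-0.08,0,0,87, 5,11,-43,-0.08,0,0,87]'
python3 - <<'E'
from h import *
s=ctrl.get_state(); im=ctrl.get_image("wrist"); cv2.imwrite("pics/w1.png",im[:,:,::-1]); print(s["time"],s["position"],s["tool_rot"],s["joint_positions"])
for t in ["cell_center","cell_plus","rest_top"]:
    for d in ctrl.mark_of("wrist",t)[:4]: print(t,np.round(d["at"],1),round(d["confidence"],2),atz("wrist",d["at"],.027,s))
E
```

```text
time: 2.38
position: [0.4238, -0.3961, 0.3828]
tool_rot: [1.702, 0.793, -1.702]
ft_force: [0.5, 0.5, 0.7]
grip_width: 1.001
time: 3.0
position: [0.5555, -0.2145, 0.3599]
tool_rot: [1.426, 1.052, -1.425]
ft_force: [0.9, -1.0, 1.0]
grip_width: 1.002
3.0 [ 0.5555 -0.2145  0.3599] [ 1.4256  1.0521 -1.4253] [ 0.684   0.2589 -0.4235  1.6409  0.1109  1.2649 -0.059 ]
cell_center [249.7 205.9] 0.69 [ 0.5441 -0.2454  0.027 ]
rest_top [378.   21.4] 0.67 [ 0.7428 -0.0848  0.027 ]
```

View pics/w1.png

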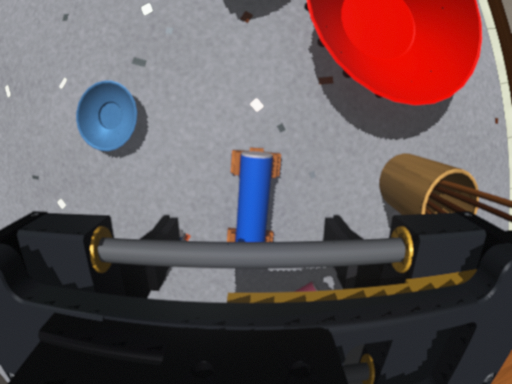

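Wrist view: the stick lies with its steel end at (256,154) and runs down to about (253,240), where the gripper hides the yellow end. I'll shift forward to see all of it.

```bash
python3 -m crank '[0,0,25,0,0,0,87, 0,0,35,0,0,0,87, 0,0,30,0,0,0,87, 0,0,0,0,0,0,87, 0,0,0,0,0,0,87]'
python3 - <<'E'
from h import *
s=ctrl.get_state(); im=ctrl.get_image("wrist"); cv2.imwrite("pics/w2.png",im[:,:,::-1]); print(s["time"],s["position"],s["tool_rot"])
for t in ["cell_center","cell_plus","rest_top"]:
    for d in ctrl.mark_of("wrist",t)[:4]: print(t,np.round(d["at"],1),round(d["confidence"],2),atz("wrist",d["at"],.027,s))
for d in ctrl.regions_of("wrist","cell_center")[:3]:
    m=d["region"]; print(d["at"],d["confidence"],m.sum()); np.save("m_%d.npy"%int(d["at"][0]),m)
E
```

```text
time: 3.82
position: [0.5277, -0.3019, 0.3599]
tool_rot: [1.429, 1.051, -1.428]
ft_force: [0.1, 0.8, -0.7]
grip_width: 1.0
3.825 [ 0.5277 -0.3019  0.3599] [ 1.4287  1.0507 -1.4283]
cell_center [252.6 123.4] 0.92 [ 0.5458 -0.2475  0.027 ]
cell_center [190.7 290.8] 0.89 [ 0.4102 -0.4193  0.027 ]
cell_center [155.9 188.2] 0.76 [ 0.4214 -0.2817  0.027 ]
cell_center [285.1 247.1] 0.67 [ 0.5402 -0.3934  0.027 ]
cell_plus [262.9 267.2] 0.89 [ 0.5078 -0.4114  0.027 ]
cell_plus [157.6 255.6] 0.77 [ 0.3893 -0.3608  0.027 ]
cell_plus [142.5 215.1] 0.74 [ 0.3927 -0.3068  0.027 ]
cell_plus [246.8 180.6] 0.66 [ 0.5216 -0.3042  0.027 ]
rest_top [407.6 108.6] 0.61 [ 0.7219 -0.2773  0.027 ]
[251.9, 122.3] 0.91 3822
[308.0, 234.2] 0.79 657
[155.1, 183.7] 0.62 1375
```

View pics/w2.png

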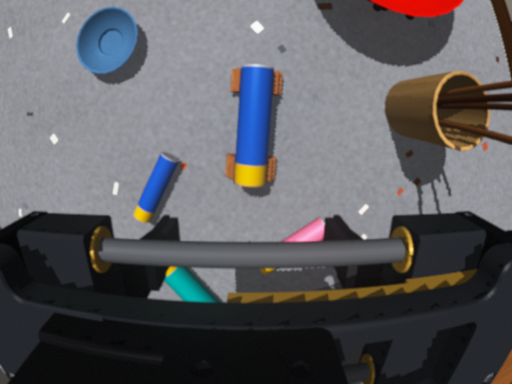

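```bash
python3 - <<'E'
from h import *
from scipy.optimize import minimize
s=ctrl.get_state(); im=cv2.imread("pics/w2.png")
hsv=cv2.cvtColor(im,cv2.COLOR_BGR2HSV)
m=(((hsv[...,0]>100)&(hsv[...,0]<130)|(hsv[...,0]>20)&(hsv[...,0]<35))&(hsv[...,1]>120)&(hsv[...,2]>60))
m[:, :225]=0;m[:,280:]=0;m[:60]=0;m[195:]=0
m=np.load("m_251.npy") | m
t=np.linspace(0,2*np.pi,40)
def cyl(p,lo=-62,hi=62):
    u=np.array([np.cos(p[2]),np.sin(p[2]),0]);v=np.array([-u[1],u[0],0]);c=np.array([p[0],p[1],.027])
    return np.concatenate([c+u*e/1000+.017*(np.outer(np.cos(t),v)+np.outer(np.sin(t),[0,0,1])) for e in(lo,hi)])
S=8
mb=cv2.GaussianBlur(m.astype(np.float32),(0,0),1)
def ren(p):
    uv=proj("wrist",cyl(p),s); h=cv2.convexHull(np.float32(uv)); im=np.zeros((384,512),np.uint8)
    cv2.fillConvexPoly(im,np.int32(np.round(h*16)),255,lineType=cv2.LINE_AA,shift=4); return im/255.
f=lambda p:((cv2.GaussianBlur(ren(p).astype(np.float32),(0,0),1)-mb)**2).sum()
best=None
for y in (-1.9,-1.8):
    r=minimize(f,[.5455,-.2475,y],method="Nelder-Mead",options=dict(initial_simplex=[[.5455,-.2475,y],[.552,-.2475,y],[.5455,-.241,y],[.5455,-.2475,y+.1]]))
    print(r.x,r.fun,m.sum())
x=r.x;u=np.array([np.cos(x[2]),np.sin(x[2]),0]);c=np.array([x[0],x[1],.027])
print(proj("wrist",[c+u*.062,c-u*.062,c+u*.042],s), "top",proj("top",[c,c+.062*u]),"scene",proj("scene",[c,c+.062*u]))
k=(m*128).astype(np.uint8); o=im.copy(); cn,_=cv2.findContours((ren(x)>.5).astype(np.uint8),0,1); cv2.drawContours(o,cn,-1,(0,0,255),1)
cv2.imwrite("pics/w2f.png",cv2.resize(o[40:210,180:330],None,fx=3,fy=3))
E
```

```text
[ 0.5466 -0.2479 -1.9337] 69.14591979980469 3864
[ 0.5468 -0.2475 -1.9367] 70.12596130371094 3864
[[249.3889 182.0514]
 [257.221   65.8847]
 [250.602  163.842 ]] top [[348.5143 199.0016]
 [367.9385 206.3536]] scene [[192.542  194.3329]
 [183.5663 187.6245]]
```

View pics/w2f.png

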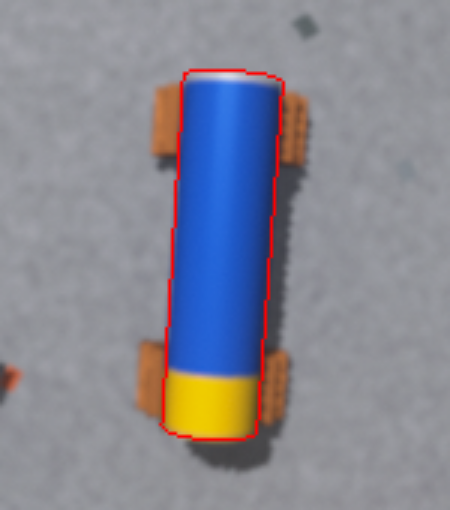

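```bash
python3 - <<'E'
from h import *
plan([.625,.055,.42],toolR(-1.366),10)
E
```

```text
--
-6,-1,-37,-0.05,0,0
-6,1,-37,-0.05,0,0
-6,2,-37,-0.05,0,0
-6,4,-37,-0.05,0,0
-6,6,-36,-0.05,0,0
--
-6,8,-36,-0.05,0,0
-6,10,-35,-0.05,0,0
-6,11,-35,-0.05,0,0
-6,13,-34,-0.05,0,0
-6,15,-34,-0.05,0,0
end [0.6251 0.0547 0.4199] err mm [-0.0763  0.2681  0.1002] ang 0.0043194861728790826
```

```bash
python3 -m crank '[-6,-1,-37,-0.05,0,0,87, -6,1,-37,-0.05,0,0,87, -6,2,-37,-0.05,0,0,87, -6,4,-37,-0.05,0,0,87, -6,6,-36,-0.05,0,0,87]'
python3 -m crank '[-6,8,-36,-0.05,0,0,87, -6,10,-35,-0.05,0,0,87, -6,11,-35,-0.05,0,0,87, -6,13,-34,-0.05,0,0,87, -6,15,-34,-0.05,0,0,87]'
python3 - <<'E'
from h import *
import pickle
ctrl.get_image("wrist")
s=ctrl.get_state(); im=ctrl.get_image("wrist"); cv2.imwrite("pics/w3.png",im[:,:,::-1]); print(s["time"],s["position"],s["tool_rot"],s["joint_positions"])
res=[]
for t in list(BP)+["turn_grip"]:
    for d in ctrl.mark_of("wrist",t)[:2]: print(t,np.round(d["at"],1),round(d["confidence"],2)); res.append((t,d["at"],d["confidence"]))
pickle.dump((s,res),open("w3.pkl","wb"))
E
```

```text
time: 4.7
position: [0.5773, -0.1194, 0.3905]
tool_rot: [1.243, 1.187, -1.242]
ft_force: [0.9, -0.4, 0.4]
grip_width: 1.004
time: 5.32
position: [0.625, 0.0573, 0.4206]
tool_rot: [1.058, 1.298, -1.057]
ft_force: [0.6, 0.8, -0.6]
grip_width: 1.001
5.375 [0.6251 0.0638 0.4215] [ 1.0562  1.3038 -1.046 ] [ 0.3612  0.3281 -0.6376  1.4681  0.1909  1.4054 -0.0685]
bay [246.2  78. ] 0.68
spring_face [248.6  34.8] 0.86
spring_face [102.8 233.4] 0.4
saddle_low [245.8  38.7] 0.67
saddle_high [242.8 120.5] 0.78
lip_edge [242.8 119.3] 0.57
lip_edge [249.1  35.9] 0.19
head_top [239.9 183.1] 0.82
turn_pivot [238.1 139.1] 0.91
turn_pivot [316.9 129.7] 0.26
turn_grip [319.5 131.8] 0.81
```

View pics/w3.png

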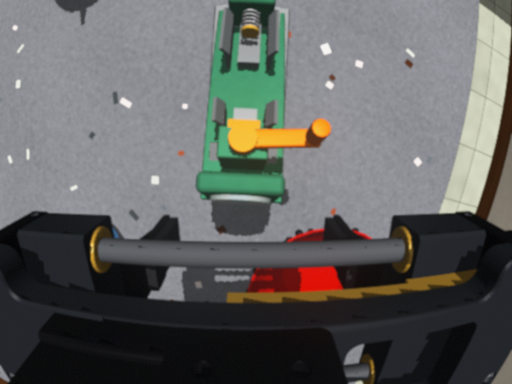

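```bash
python3 -m crank '[0,0,20,0,0,0,87, 0,0,20,0,0,0,87, 0,0,0,0,0,0,87, 0,0,0,0,0,0,87, 0,0,0,0,0,0,87]'
python3 - <<'E'
from h import *
import pickle
s=ctrl.get_state(); im=ctrl.get_image("wrist"); cv2.imwrite("pics/w4.png",im[:,:,::-1]); print(s["time"],s["position"],s["tool_rot"],s["qd"])
res=[]
for t in list(BP)+["turn_grip"]:
    for d in ctrl.mark_of("wrist",t)[:2]: print(t,np.round(d["at"],1),round(d["confidence"],2)); res.append((t,d["at"],d["confidence"]))
pickle.dump((s,res),open("w4.pkl","wb"))
ob=[(t,uv) for t,uv,c in res if c>.5 and t!="turn_grip"]
f=lambda p:np.concatenate([proj("wrist",b2w(p,BP[t]),s)[0]-uv for t,uv in ob])
r=least_squares(f,[.601,.169,-1.366],loss="soft_l1"); print(r.x); print([t for t,_ in ob]);print(f(r.x).reshape(-1,2))
for th in (0,.1,.2,.3): print(th,proj("wrist",b2w(r.x,(76-60*np.sin(th),60*np.cos(th),48)),s))
E
```

```text
time: 6.45
position: [0.633, 0.0154, 0.4198]
tool_rot: [1.061, 1.298, -1.06]
ft_force: [0.2, 1.3, -0.4]
grip_width: 0.999
6.45 [0.633  0.0154 0.4198] [ 1.0607  1.2977 -1.0602] [-0.0035 -0.0014  0.0007 -0.0002  0.0026 -0.0016  0.0009]
bay [246.6  29. ] 0.74
saddle_low [320.5 242.5] 0.38
saddle_high [247.4  68.3] 0.88
lip_edge [247.3  61.6] 0.72
head_top [244. 116.] 0.96
turn_pivot [240.7  80.3] 0.81
turn_grip [323.1  67.7] 0.68
turn_grip [101.  206.5] 0.29
[ 0.597  0.17  -1.385]
['bay', 'saddle_high', 'lip_edge', 'head_top', 'turn_pivot']
[[ 0.5004 -2.4875]
 [-0.962   0.947 ]
 [-1.5587  0.4278]
 [ 0.017   0.8691]
 [ 4.4453 -2.847 ]]
0 [[322.7621  69.7145]]
0.1 [[321.8145  63.1598]]
0.2 [[320.1348  56.7698]]
0.3 [[317.7575  50.6002]]
```

View pics/w4.png

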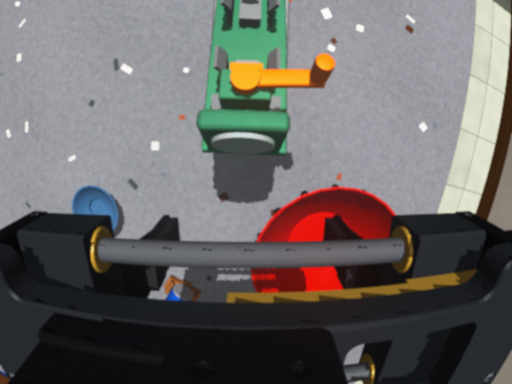

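I moved the wrong way: the lamp's lower end is cut off at the top of the image. Moving back to centre it.

```bash
python3 -m crank '[-5,0,-35,0,0,0,87, -5,0,-32,0,0,0,87, 0,0,0,0,0,0,87, 0,0,0,0,0,0,87, 0,0,0,0,0,0,87]'
python3 - <<'E'
from h import *
import pickle
s=ctrl.get_state(); im=ctrl.get_image("wrist"); cv2.imwrite("pics/w5.png",im[:,:,::-1]); print(s["time"],s["position"],s["tool_rot"])
res=[]
for t in list(BP)+["turn_grip"]:
    for d in ctrl.mark_of("wrist",t)[:1]: print(t,np.round(d["at"],1),round(d["confidence"],2)); res.append((t,d["at"],d["confidence"]))
pickle.dump((s,res),open("w5.pkl","wb"))
ob=[(t,uv) for t,uv,c in res if c>.5 and t!="turn_grip"]
f=lambda p:np.concatenate([proj("wrist",b2w(p,BP[t]),s)[0]-uv for t,uv in ob])
r=least_squares(f,[.601,.169,-1.366],loss="soft_l1"); print(r.x); print([t for t,_ in ob]);print(f(r.x).reshape(-1,2))
for th in (0,.1,.2,.3): print(th,proj("wrist",b2w(r.x,(76-60*np.sin(th),60*np.cos(th),48)),s))
cv2.imwrite("pics/w5z.png",cv2.resize(im[10:230,170:350,::-1],None,fx=3.3,fy=2.7,interpolation=cv2.INTER_CUBIC))
E
```

```text
time: 7.52
position: [0.6203, 0.0784, 0.4293]
tool_rot: [1.062, 1.296, -1.064]
ft_force: [-0.0, -0.3, 0.2]
grip_width: 0.998
7.525 [0.6203 0.0784 0.4293] [ 1.0623  1.2956 -1.0639]
bay [246.9  91.2] 0.67
spring_face [248.8  47.3] 0.55
saddle_low [251.1  51.9] 0.7
saddle_high [248.9 131.9] 0.84
lip_edge [245.4 133.9] 0.74
head_top [244.6 198.1] 0.88
turn_pivot [245.2 154.1] 0.69
turn_grip [316.3 146.9] 0.8
[ 0.598   0.1688 -1.3985]
['bay', 'spring_face', 'saddle_low', 'saddle_high', 'lip_edge', 'head_top', 'turn_pivot']
[[ 0.9224 -1.813 ]
 [ 0.3457 -1.6935]
 [-1.9686  0.9753]
 [-2.0638  0.7462]
 [ 0.8063  1.1855]
 [-0.3245 -0.7556]
 [ 0.3362  0.2706]]
0 [[318.5464 151.6661]]
0.1 [[318.0293 144.6073]]
0.2 [[316.7981 137.667 ]]
0.3 [[314.8745 130.9113]]
```

View pics/w5z.png

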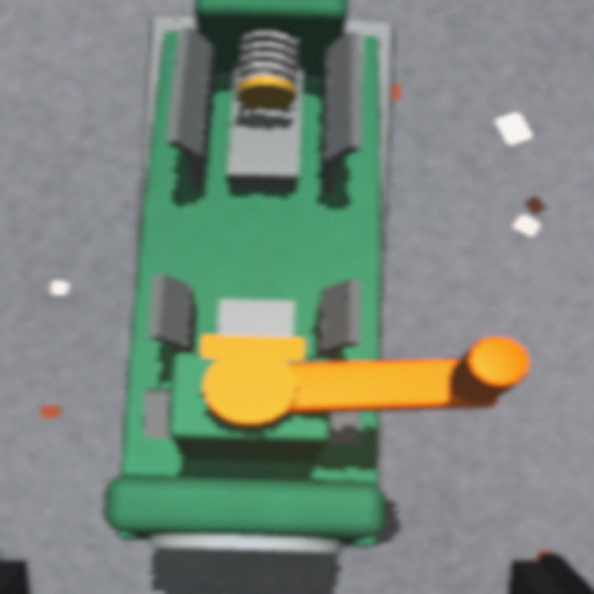

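```bash
python3 - <<'E'
from h import *
import pickle
s,_=pickle.load(open("w5.pkl","rb"))
F=[((56,-14,23),(201,337)),((56,14,23),(306,337)),((76,0,33),(249,383)),((-27,30,9),(357,150)),((-27,-30,9),(170,148)),((29,30,9),(358,282)),((29,-30,9),(151,277)),((-87,-26,18),(197,8)),((-87,26,18),(344,12)),((-55,0,0),(267,94))]
ob=[(np.array(b),np.array([170+z[0]/3.3,10+z[1]/2.7])) for b,z in F]
f=lambda p:np.concatenate([proj("wrist",b2w(p,b),s)[0]-uv for b,uv in ob])
r=least_squares(f,[.601,.169,-1.366],loss="soft_l1"); print(r.x);print(f(r.x).reshape(-1,2))
def bz(p,X):
    Rm,_=bayT(p); return np.atleast_2d(X)/1000@Rm.T+np.array([p[0],p[1],p[3]])
g=lambda p:np.concatenate([proj("wrist",bz(p,b),s)[0]-uv for b,uv in ob])
r4=least_squares(g,[.601,.169,-1.366,.098],loss="soft_l1"); print(r4.x)
k=np.array([170+500/3.3,10+358/2.7])
q=lambda a:proj("wrist",b2w(r.x,(76-60*np.sin(a[0]),60*np.cos(a[0]),59)),s)[0]-k
a=least_squares(q,[.1]);print("theta",a.x,a.fun)
E
```

```text
[ 0.599   0.1686 -1.412 ]
[[ 0.1234 -0.5243]
 [-0.6961  0.5685]
 [ 0.1551  1.9508]
 [ 0.5486 -1.0863]
 [-0.7502 -2.3467]
 [-0.0308 -0.6001]
 [ 1.098  -0.9061]
 [-1.6609  0.7218]
 [ 1.4088  0.8699]
 [-0.312   1.0834]]
[ 0.599   0.1686 -1.412   0.098 ]
theta [0.0988] [-0.0704  0.0081]
```

```bash
python3 - <<'E'
from h import *
print(atz("top",(357.8,139.9),0),atz("scene",(155.3,227),0),tri([ray("top",(357.8,139.9)),ray("scene",(155.3,227))]))
c=np.array([.5467,-.2477]);h=-1.935;v=np.array([-np.sin(h),np.cos(h)]);u=np.array([np.cos(h),np.sin(h)])
for n,uv in (("top",(357.8,139.9)),("scene",(155.3,227))):
    k=atz(n,uv,0)[:2]-c; print("along jaw",k@v,"along stick",k@u)
print("colander",atz("top",(288,134),0),atz("scene",(202,251),0))
# chopstick tips in top picture at approx (382,122),(367,108) height .2
for uv in ((382,120),(367,108),(373,113)): k=atz("top",uv,.21)[:2]; print(k,(k-c)@v,(k-c)@u)
E
```

```text
[ 0.7415 -0.2871  0.    ] [ 0.7418 -0.2804  0.    ] (array([ 0.7406, -0.2851, -0.002 ]), [np.float64(0.0026773929419349448), np.float64(0.0026773929419348606)])
along jaw 0.19607973060649156 along stick -0.032635052182362095
along jaw 0.1939376471635455 along stick -0.03894220504155238
colander [ 0.7599 -0.0668  0.    ] [ 0.7711 -0.0615 -0.    ]
[ 0.7315 -0.3094] 0.19467218495264338 -0.008130136340571581
[ 0.7655 -0.2701] 0.2124712416690327 -0.05702245929337753
[ 0.7513 -0.2859] 0.20478864274701014 -0.03722130731896639
```

```bash
python3 - <<'E'
import cv2
a=cv2.imread("pics/top0.png");
cv2.imwrite("pics/top_cup.png",cv2.resize(a[90:230,310:430],None,fx=4,fy=4,interpolation=cv2.INTER_CUBIC))
E
```

View pics/top_cup.png

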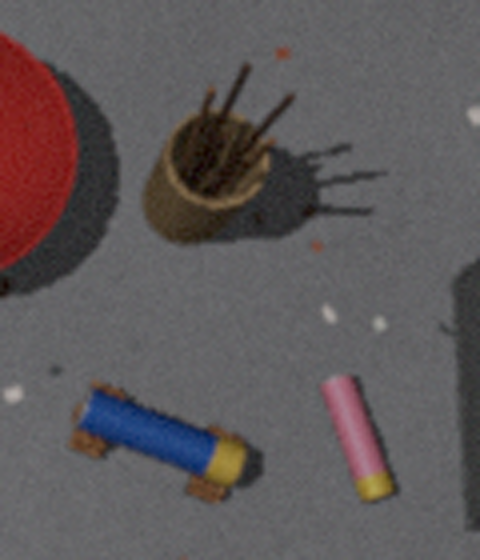

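```bash
python3 - <<'E'
from h import *
plan([.5467,-.2477,.27],toolR(-1.935),10)
E
```

```text
--
16,-14,31,0.06,0,0
16,-12,31,0.06,0,0
16,-10,32,0.06,0,0
16,-8,33,0.05,0,0
16,-6,33,0.06,0,0
--
16,-4,33,0.05,0,0
16,-3,33,0.06,0,0
16,0,34,0.05,0,0
16,1,34,0.06,0,0
16,3,33,0.05,0,0
end [ 0.5468 -0.2477  0.2697] err mm [-0.0653 -0.0062  0.2533] ang 0.003104396997112205
```

```bash
python3 -m crank '[16,-14,31,0.06,0,0,87, 16,-12,31,0.06,0,0,87, 16,-10,32,0.06,0,0,87, 16,-8,33,0.05,0,0,87, 16,-6,33,0.06,0,0,87]'
python3 -m crank '[16,-4,33,0.05,0,0,87, 16,-3,33,0.06,0,0,87, 16,0,34,0.05,0,0,87, 16,1,34,0.06,0,0,87, 16,3,33,0.05,0,0,87]'
python3 - <<'E'
from h import *
s=ctrl.get_state(); im=ctrl.get_image("wrist"); s=ctrl.get_state();print(s["time"],s["position"],s["qd"])
im=ctrl.get_image("wrist"); cv2.imwrite("pics/w6.png",im[:,:,::-1]);
c=np.array([.5467,-.2477,.027]);u=np.array([np.cos(-1.935),np.sin(-1.935),0])
print(proj("wrist",[c,c-.062*u,c-.062*u+[0,0,.017]],s))
plan([.5467,-.2477,.191],toolR(-1.935),4,nd=1,na=3)
E
```

```text
time: 8.6
position: [0.5826, -0.0853, 0.3493]
tool_rot: [1.278, 1.163, -1.277]
ft_force: [0.4, -0.2, -0.4]
grip_width: 0.999
time: 9.22
position: [0.5462, -0.2499, 0.2686]
tool_rot: [1.472, 1.014, -1.473]
ft_force: [-1.0, 0.0, 0.5]
grip_width: 0.999
9.275 [ 0.5436 -0.2553  0.2661] [-0.0037 -0.0131  0.0039  0.0124  0.0094  0.0574 -0.0038]
[[252.9427 192.0282]
 [252.3013 109.5814]
 [252.3309 109.5139]]
--
19,0.2,-1.6,-0.001,0.001,0.001
19,0.1,-1.6,-0.002,0.001,0.001
18.9,0.1,-1.6,-0.001,0,0.001
19,0.1,-1.6,-0.002,0.001,0.001
end [ 0.5467 -0.2477  0.191 ] err mm [ 0.0244 -0.027   0.0435] ang 0.00046362680799143783
```

View pics/w6.png

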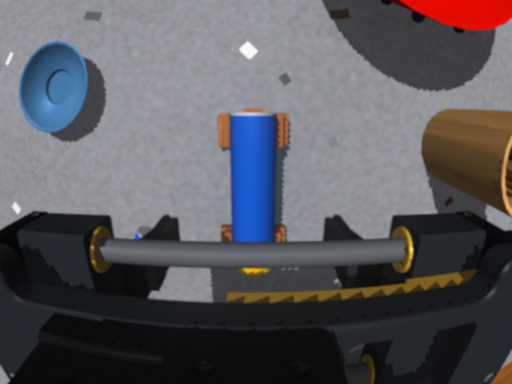

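```bash
python3 -m crank '[19,0,0,0,0,0,87, 19,0,0,0,0,0,87, 19,0,0,0,0,0,87, 19,0,0,0,0,0,87, 0,0,0,0,0,0,87]'
python3 - <<'E'
from h import *
s=ctrl.get_state(); im=ctrl.get_image("wrist"); cv2.imwrite("pics/w7.png",im[:,:,::-1]);print(s["position"],s["qd"])
c=np.array([.5467,-.2477,.027]);u=np.array([np.cos(-1.935),np.sin(-1.935),0])
print(proj("wrist",[c,c-.062*u,c-.062*u+[0,0,.017]],s))
plan([.5467,-.2477,.191],toolR(-1.935),1,nd=1,na=3)
E
```

```text
time: 9.95
position: [0.546, -0.247, 0.1914]
tool_rot: [1.469, 1.02, -1.472]
ft_force: [-0.4, -0.4, 0.7]
grip_width: 1.003
[ 0.546  -0.247   0.1914] [ 0.0047 -0.0291 -0.005  -0.0308 -0.007   0.0127  0.0029]
[[255.1838 246.7607]
 [256.0799 128.5255]
 [256.6014 130.7883]]
--
1.8,0.3,0.4,0.004,0,0.002
end [ 0.5467 -0.2477  0.191 ] err mm [-0.0396  0.0018  0.0245] ang 0.0004896811780110129
```

View pics/w7.png

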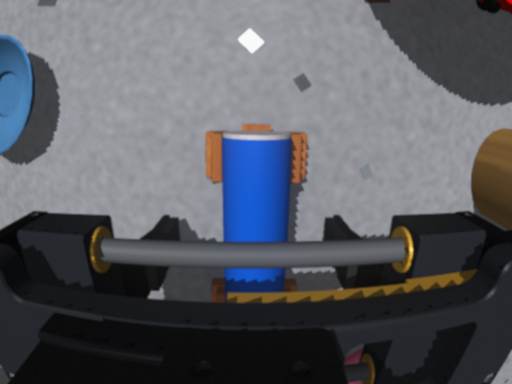

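The stick is centred between the fingers, its steel edge at (256,131) as predicted. Closing.

```bash
python3 -m crank '[0,0,0,0,0,0,20, 0,0,0,0,0,0,20, 0,0,0,0,0,0,20, 0,0,0,0,0,0,20, 0,0,0,0,0,0,20]' 50
python3 - <<'E'
from h import *
bp=[.599,.1686,-1.412]
def stickpose(al,d=0,h=1.5,up=0,xe=54):
    cx=xe-62*np.cos(al)-17*np.sin(al)+d*np.cos(al); cz=-17+h+62*np.sin(al)+17*np.cos(al)+d*np.sin(al)
    c=b2w(bp,(cx,0,cz))[0]+[0,0,up/1000]
    Rt=toolR(bp[2],.37+al); return c-Rt.as_matrix()[:,0]*.164,Rt
Rt=toolR(bp[2],.79);print(Rt.as_matrix(), bayT(bp)[0])
for a in ((.42,35,1.5,80),(.42,35,1.5,0),(.42,0,1.5,0),(0,0,1.5,0)): print(stickpose(*a)[0])
s=ctrl.get_state();print(s["time"],s["position"],s["grip_width"])
E
```

```text
time: 10.62
position: [0.5468, -0.2477, 0.1939]
tool_rot: [1.47, 1.016, -1.47]
ft_force: [0.8, 0.3, -0.8]
grip_width: 0.512
[[ 0.1123  0.9874  0.1113]
 [-0.7014  0.1581 -0.695 ]
 [-0.7038 -0.      0.7104]] [[ 0.1474  0.9874 -0.0572]
 [-0.9206  0.1581  0.3571]
 [ 0.3616  0.      0.9323]]
[0.5816 0.2771 0.3384]
[0.5816 0.2771 0.2584]
[0.5777 0.3015 0.2336]
[0.5884 0.2351 0.2494]
10.625 [ 0.5468 -0.2477  0.1939] 0.511733773982094
```

```bash
python3 -m crank '[0,0,0,0,0,0,20, 0,0,0,0,0,0,20, 0,0,0,0,0,0,20, 0,0,0,0,0,0,20, -5,0,0,0,0,0,20]' 50

```

```text
time: 11.25
position: [0.5462, -0.2474, 0.1981]
tool_rot: [1.469, 1.018, -1.471]
ft_force: [-0.1, 0.1, -3.0]
grip_width: 0.382
```

```bash
python3 - <<'E'
from h import *
s=ctrl.get_state()
R1=toolR(-1.70,.25); W1=[.563,-.01,.42]
plan(W1,R1,8)
print("W2")
plan([.5816,.2771,.405],toolR(-1.412,.79),8,W1,R1)
E
```

```text
--
-28,-9,-29,-0.03,-0.03,0
-29,-8,-28,-0.03,-0.03,0
-29,-7,-27,-0.03,-0.03,0.01
-30,-6,-26,-0.03,-0.03,0
-31,-5,-26,-0.03,-0.03,0
--
-32,-4,-25,-0.03,-0.03,0.01
-32,-3,-24,-0.02,-0.04,0
-34,-2,-23,-0.03,-0.03,0.01
end [ 0.5632 -0.0099  0.4201] err mm [-0.2334 -0.0857 -0.0936] ang 0.000916890063746861
W2
--
-7,-2,-35,-0.03,-0.07,0.02
-10,-1,-35,-0.03,-0.07,0.02
-12,0,-34,-0.03,-0.07,0.02
-14,1,-33,-0.03,-0.07,0.02
-16,3,-32,-0.03,-0.06,0.02
--
-18,4,-31,-0.03,-0.06,0.02
-20,5,-29,-0.04,-0.07,0.01
-23,7,-28,-0.03,-0.06,0.02
end [0.5818 0.2775 0.405 ] err mm [-0.2443 -0.4087  0.0132] ang 0.006388360308844988
```

```bash
python3 -m crank '[-25,0,0,0,0,0,20, -28,-9,-29,-0.03,-0.03,0,20, -29,-8,-28,-0.03,-0.03,0,20, -29,-7,-27,-0.03,-0.03,0.01,20, -30,-6,-26,-0.03,-0.03,0,20]' 50
python3 -m crank '[-31,-5,-26,-0.03,-0.03,0,20, -32,-4,-25,-0.03,-0.03,0.01,20, -32,-3,-24,-0.02,-0.04,0,20, -34,-2,-23,-0.03,-0.03,0.01,20, -7,-2,-35,-0.03,-0.07,0.02,20]'
python3 -m crank '[-10,-1,-35,-0.03,-0.07,0.02,20, -12,0,-34,-0.03,-0.07,0.02,20, -14,1,-33,-0.03,-0.07,0.02,20, -16,3,-32,-0.03,-0.06,0.02,20, -18,4,-31,-0.03,-0.06,0.02,20]'
python3 -m crank '[-20,5,-29,-0.04,-0.07,0.01,20, -23,7,-28,-0.03,-0.06,0.02,20, 0,0,0,0,0,0,20, 0,0,0,0,0,0,20, 0,0,0,0,0,0,20]'
python3 - <<'E'
from h import *
s=ctrl.get_state(); im=ctrl.get_image("wrist"); cv2.imwrite("pics/w8.png",im[:,:,::-1]);print(s["time"],s["position"],s["joint_positions"])
im=ctrl.get_image("scene"); cv2.imwrite("pics/s8.png",cv2.resize(im[130:290,170:370,::-1],None,fx=3.7,fy=3.7,interpolation=cv2.INTER_CUBIC))
print((R.from_rotvec(s["tool_rot"]).inv()*toolR(-1.412,.79)).as_rotvec())
E
```

```text
time: 11.88
position: [0.5536, -0.1275, 0.3355]
tool_rot: [1.283, 1.005, -1.446]
ft_force: [0.3, -0.0, -3.2]
grip_width: 0.381
time: 12.5
position: [0.5663, 0.0261, 0.4465]
tool_rot: [1.036, 0.918, -1.413]
ft_force: [1.3, 0.1, -4.3]
grip_width: 0.377
time: 13.12
position: [0.5772, 0.2065, 0.4331]
tool_rot: [0.696, 0.714, -1.359]
ft_force: [-0.4, -0.2, -2.2]
grip_width: 0.382
time: 13.75
position: [0.5825, 0.2761, 0.4308]
tool_rot: [0.558, 0.641, -1.335]
ft_force: [-0.4, -0.9, -2.5]
grip_width: 0.381
13.75 [0.5825 0.2761 0.4308] [-0.2109  0.5033 -0.6528  1.351   0.9126  1.8938 -0.6609]
[-0.0076 -0.0031 -0.002 ]
```

View pics/w8.png

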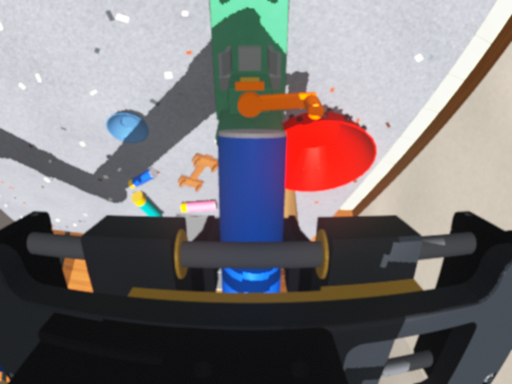

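View pics/s8.png

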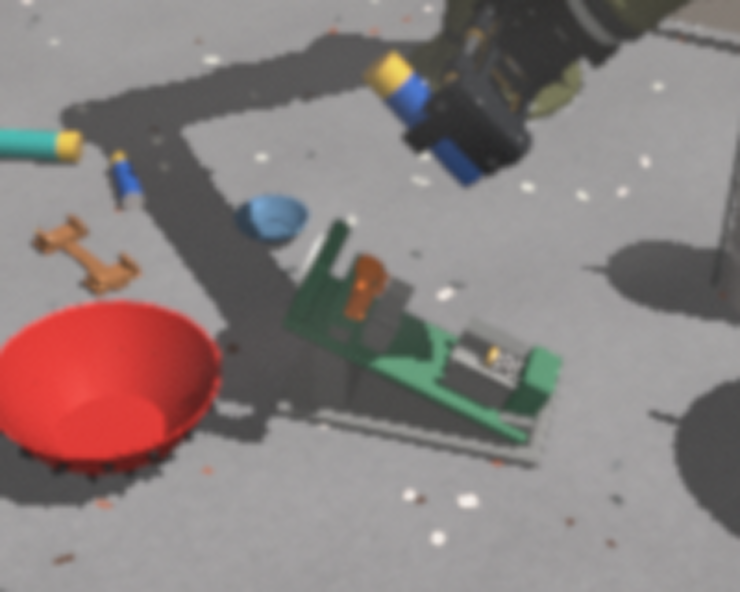

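```bash
python3 - <<'E'
from h import *
st={"position":np.zeros(3),"tool_rot":np.zeros(3)}
for dx in (-3,0,3,6):
  print(dx,[proj("wrist",[[ (164+dx-17*np.cos(t))/1000,17*np.sin(t)/1000,-.062]],st)[0].round(1).tolist() for t in (-1.2,0,1.2)])
im=cv2.imread("pics/w8.png"); cv2.imwrite("pics/w8z.png",cv2.resize(im[90:250,190:320],None,fx=4,fy=3.6,interpolation=cv2.INTER_CUBIC))
E
```

```text
-3 [[217.6, 130.8], [252.8, 132.2], [287.7, 130.8]]
0 [[218.3, 130.4], [252.7, 131.7], [286.9, 130.4]]
3 [[219.0, 130.0], [252.7, 131.3], [286.2, 130.0]]
6 [[219.6, 129.6], [252.7, 130.8], [285.4, 129.6]]
```

View pics/w8z.png

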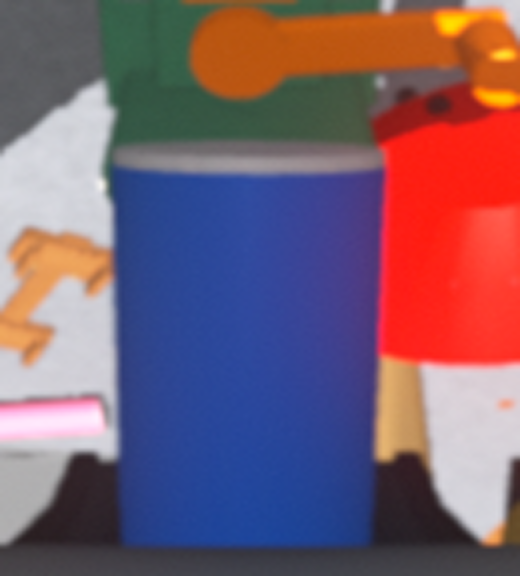

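```bash
python3 - <<'E'
from h import *
bp=[.599,.1686,-1.412]; s=ctrl.get_state(); print(s["position"])
im=cv2.imread("pics/w8.png"); 
o=cv2.resize(im[0:150,190:340],None,fx=4,fy=4,interpolation=cv2.INTER_CUBIC)
pts=[(56,-14,23),(56,14,23),(76,0,33),(29,30,9),(29,-30,9),(53,30,9),(53,-30,9),(-27,30,9),(-27,-30,9),(30,8,-17),(30,-8,-17)]
for p in proj("wrist",b2w(bp,pts),s): print(p.round(1)); cv2.circle(o,tuple(np.int32((p-[190,0]+.5)*4)),3,(0,255,255),-1)
cv2.imwrite("pics/w8o.png",o)
E
```

```text
[0.5824 0.2762 0.4309]
[235.2  83.6]
[264.1  83.4]
[249.8 106. ]
[280.   53.9]
[218.8  54.4]
[279.3  76.5]
[219.9  77. ]
[281.4  -1.6]
[216.5  -1. ]
[257.   49.3]
[241.8  49.4]
```

View pics/w8o.png

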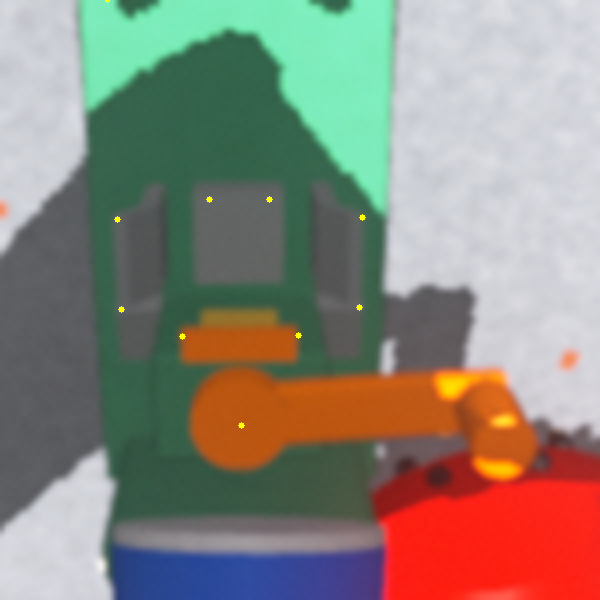

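The overlay agrees to about 1–2 px, so I'm descending to the pre-insertion pose.

```bash
cat >> h.py <<'E'
bp=[.599,.1686,-1.412]
def stickpose(al,d=0,h=1.5,up=0,xe=53):
    cx=xe-62*np.cos(al)-17*np.sin(al)+d*np.cos(al); cz=-17+h+62*np.sin(al)+17*np.cos(al)+d*np.sin(al)
    c=b2w(bp,(cx,0,cz))[0]+[0,0,up/1000]
    Rt=toolR(bp[2],.37+al); return c-Rt.as_matrix()[:,0]*.164,Rt
E
python3 - <<'E'
from h import *
p,Rt=stickpose(.42,35,3,0); print(p)
plan(p,Rt,5,nd=1,na=3)
E
```

```text
[0.5814 0.2786 0.2595]
--
23.9,-0.4,-24.6,-0.002,-0.001,0
23.8,-0.3,-24.7,-0.001,-0.001,-0.001
23.8,-0.3,-24.7,-0.002,0,0
23.8,-0.2,-24.7,-0.001,-0.001,-0.001
23.8,-0.2,-24.7,-0.002,0,0
end [0.5814 0.2786 0.2595] err mm [0.0325 0.011  0.0163] ang 0.0005058207986796537
```

```bash
python3 -m crank '[24,-0.3,-24.5,0,0,0,20, 24,-0.3,-24.5,0,0,0,20, 24,-0.3,-24.5,0,0,0,20, 24,-0.3,-24.5,-0.005,0,0,20, 23.5,-0.2,-24.5,0,0,0,20]' 60
python3 - <<'E'
from h import *
s=ctrl.get_state(); im=ctrl.get_image("scene"); cv2.imwrite("pics/s9.png",cv2.resize(im[150:270,220:360,::-1],None,fx=5,fy=5,interpolation=cv2.INTER_CUBIC))
im=ctrl.get_image("wrist"); cv2.imwrite("pics/w9.png",im[:,:,::-1])
s=ctrl.get_state(); print(s["time"],s["position"],s["ft_force"])
p,Rt=stickpose(.42,0,2.5,0)
plan(p,Rt,5,nd=1,na=3)
E
```

```text
time: 14.48
position: [0.5816, 0.2788, 0.258]
tool_rot: [0.554, 0.645, -1.331]
ft_force: [-0.3, 0.7, -2.4]
grip_width: 0.38
14.575 [0.5805 0.2789 0.2552] [-1.2243 -0.61   -2.7808]
--
-0.4,0.2,-6.4,0.001,-0.001,0
-0.4,0.2,-6.4,0.001,-0.001,0
-0.4,0.2,-6.3,0.001,0,0
-0.5,0.2,-6.4,0.001,-0.001,0
-0.4,0.1,-6.3,0,0,0
end [0.5775 0.3027 0.2342] err mm [-0.0074  0.0502 -0.0109] ang 0.00047726704127466947
```

View pics/s9.png

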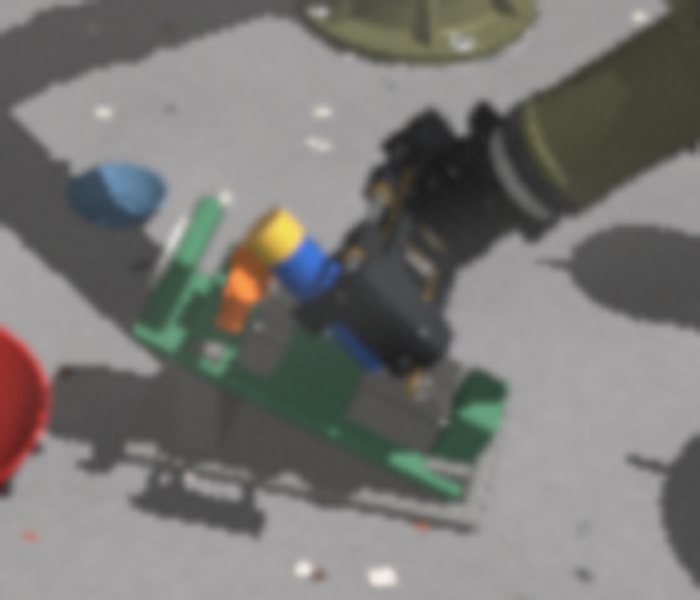

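View pics/w9.png

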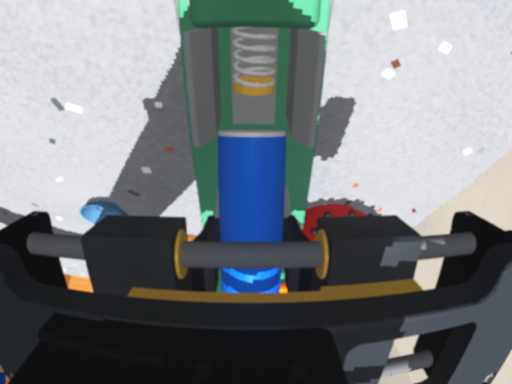

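Wrist view: the plain end at (252,131) faces the disc at (254,85), with the cheeks symmetric about column 255. Pressing in along the stick.

```bash
python3 -m crank '[-0.4,0.2,-6.4,0,0,0,20, -0.4,0.2,-6.4,0,0,0,20, -0.4,0.2,-6.4,0,0,0,20, -0.4,0.2,-6.4,0,0,0,20, -0.4,0.2,-6.4,0,0,0,20]' 60
python3 - <<'E'
from h import *
im=ctrl.get_image("wrist"); cv2.imwrite("pics/w10.png",im[:,:,::-1])
im=ctrl.get_image("scene"); cv2.imwrite("pics/s10.png",cv2.resize(im[150:270,220:360,::-1],None,fx=5,fy=5,interpolation=cv2.INTER_CUBIC))
s=ctrl.get_state(); print(s["time"],s["position"],s["ft_force"], bayT(bp)[0].T@s["ft_force"],s["grip_width"])
g=s["position"]+R.from_rotvec(s["tool_rot"]).as_matrix()[:,0]*.164; print("grasp in bay",bayT(bp)[0].T@(g-bayT(bp)[1])*1000)
p,Rt=stickpose(.42,0,2.5,0)
plan(p,Rt,1,nd=1,na=3)
E
```

```text
time: 15.2
position: [0.579, 0.3029, 0.2395]
tool_rot: [0.553, 0.641, -1.332]
ft_force: [-0.7, -2.5, 7.4]
grip_width: 0.379
15.3 [0.5789 0.3031 0.2394] [-0.1218 -2.7217  6.6283] [ 4.8845 -0.5507  5.2149] 0.37232513801396233
grasp in bay [-8.8129  2.0966 31.2323]
--
3.8,-1.5,-3.6,-0.002,0,-0.004
end [0.5775 0.3027 0.2341] err mm [0.0418 0.0124 0.012 ] ang 0.0003267621463130911
```

View pics/w10.png

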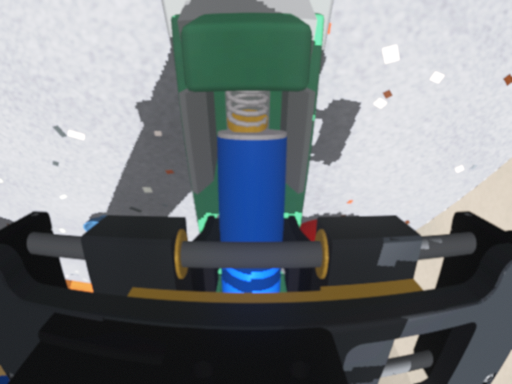

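View pics/s10.png

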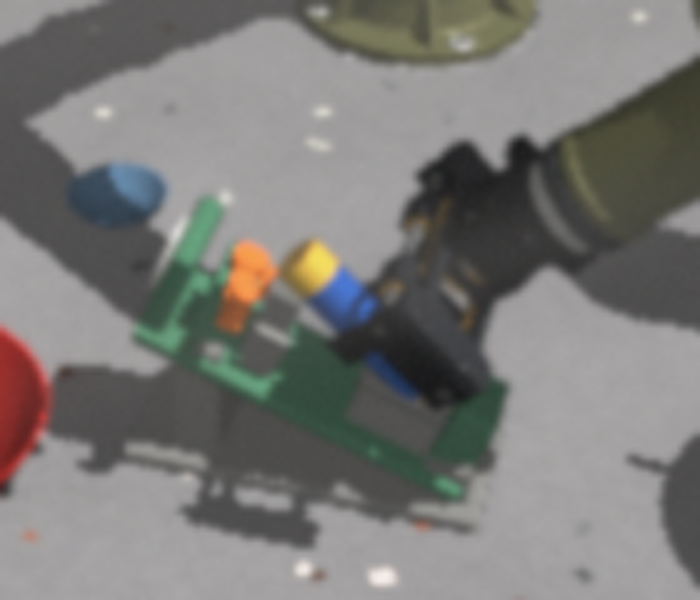

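```bash
python3 -m crank '[0,-1,0,0,0,0,20, 0,-1,0,0,0,0,20, 0,0,0,0,0,0,20, 0,0,0,0,0,0,20, 0,0,0,0,0,0,20]' 60
cat >> h.py <<'E'
def rep():
    s=ctrl.get_state(); Rb=bayT(bp)[0]
    g=s["position"]+R.from_rotvec(s["tool_rot"]).as_matrix()[:,0]*.164
    print("t",s["time"],"grasp in bay",Rb.T@(g-bayT(bp)[1])*1000,"F bay",Rb.T@(s["ft_force"]+[0,0,2.3]),"lean err",(R.from_rotvec(s["tool_rot"]).inv()*toolR(bp[2],.37)).as_rotvec(),"grip",s["grip_width"]*87,"qd",abs(s["qd"]).max())
E
python3 -c "
from h import *
rep()"
```

```text
time: 15.92
position: [0.5769, 0.3026, 0.2385]
tool_rot: [0.553, 0.644, -1.331]
ft_force: [3.0, -2.4, 5.4]
grip_width: 0.376
t 15.925 grasp in bay [-9.2752 -0.0251 30.1573] F bay [5.4627 2.5923 6.0972] lean err [-0.0008  0.4176 -0.0039] grip 32.71307562542786 qd 0.0037585483950102194
```

```bash
python3 - <<'E'
from h import *
p,Rt=stickpose(.2,0,3)
plan(p,Rt,5,nd=1,na=3)
p2,R2=stickpose(.0,0,1.5)
plan(p2,R2,5,p,Rt,nd=1,na=3)
E
```

```text
--
3.4,0.1,5.5,0,0.044,-0.001
3.2,0.1,5.7,0,0.043,-0.001
2.9,0.1,5.8,0,0.044,-0.001
2.6,0.2,5.9,-0.001,0.043,0
2.4,0.1,6,0,0.044,-0.001
end [0.5825 0.2716 0.246 ] err mm [ 0.0098  0.0383 -0.0257] ang 0.0005372571919356466
--
3.4,0,6.4,0,0.04,0
3.1,0,6.5,0,0.04,0
2.9,0,6.7,0,0.04,0
2.6,0,6.7,0,0.04,0
2.3,0,6.9,0,0.04,0
end [0.5882 0.236  0.249 ] err mm [-0.0029  0.018   0.0268] ang 4.263892432392673e-16
```

```bash
python3 -m crank '[3.4,0.1,5.5,0,0.044,0,20, 3.2,0.1,5.7,0,0.043,-0.001,20, 2.9,0.1,5.8,0,0.044,-0.001,20, 2.6,0.1,5.9,0,0.043,0,20, 2.4,0.1,6,0,0.044,-0.001,20]' 60
python3 -c "
from h import *
rep()
im=ctrl.get_image('scene'); cv2.imwrite('pics/s11.png',cv2.resize(im[170:260,230:340,::-1],None,fx=6,fy=6,interpolation=cv2.INTER_CUBIC))
im=ctrl.get_image('wrist'); cv2.imwrite('pics/w11.png',im[:,:,::-1])
rep()"
```

```text
time: 16.55
position: [0.5817, 0.2721, 0.2477]
tool_rot: [0.704, 0.824, -1.283]
ft_force: [1.7, -4.7, 6.9]
grip_width: 0.379
t 16.55 grasp in bay [-11.3303  -0.4619  16.7173] F bay [7.8754 0.922  6.8092] lean err [-0.0003  0.1989 -0.0014] grip 32.946846548749136 qd 0.30494135603381395
t 16.65 grasp in bay [-9.7499 -0.2039 15.304 ] F bay [8.3852 0.3036 7.3208] lean err [-0.0026  0.1997  0.    ] grip 32.595660234599706 qd 0.015254896640726047
```

View pics/s11.png

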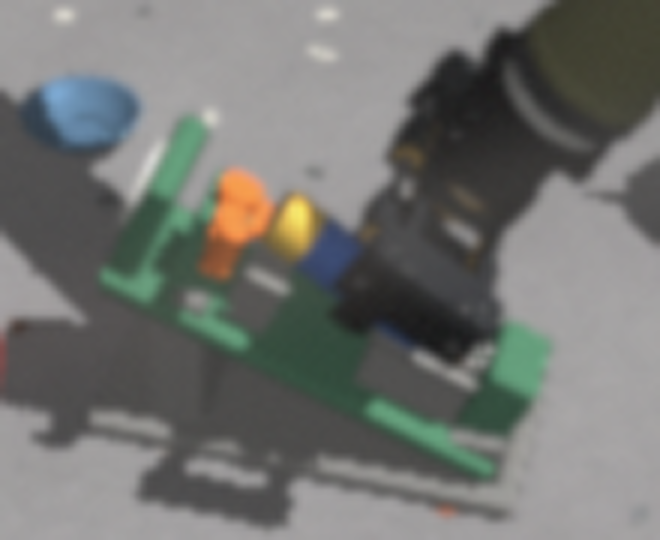

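View pics/w11.png

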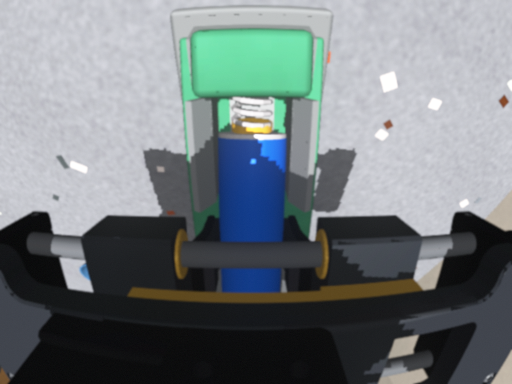

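```bash
python3 -m crank '[3.4,0,6.4,0,0.04,0,20, 3.1,0,6.5,0,0.04,0,20, 2.9,0,6.7,0,0.04,0,20, 2.6,0,6.7,0,0.04,0,20, 2.3,0,6.9,0,0.04,0,20]' 60
python3 -c "
from h import *
rep()
im=ctrl.get_image('scene'); cv2.imwrite('pics/s12.png',cv2.resize(im[170:260,230:340,::-1],None,fx=6,fy=6,interpolation=cv2.INTER_CUBIC))
im=ctrl.get_image('wrist'); cv2.imwrite('pics/w12.png',im[:,:,::-1])
rep()"
```

```text
time: 17.27
position: [0.588, 0.2357, 0.2508]
tool_rot: [0.841, 0.984, -1.226]
ft_force: [0.4, -7.4, 10.8]
grip_width: 0.378
t 17.275 grasp in bay [-8.084  -0.0317  3.0427] F bay [11.6485 -0.7365  9.5033] lean err [-0.0008  0.0003 -0.0013] grip 32.87957276725275 qd 0.2659166087726449
t 17.375 grasp in bay [-7.6345 -0.0266  2.7027] F bay [ 9.8186 -2.1476 12.4976] lean err [-0.0023 -0.0003 -0.0007] grip 32.464000850802314 qd 0.02556205570735828
```

View pics/s12.png

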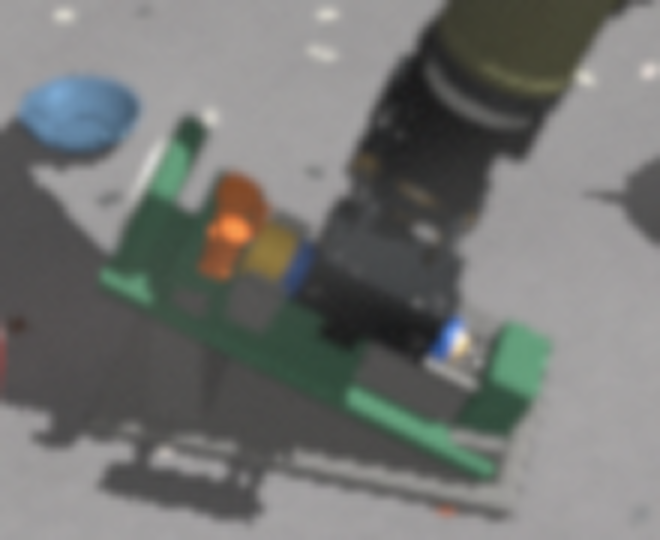

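View pics/w12.png

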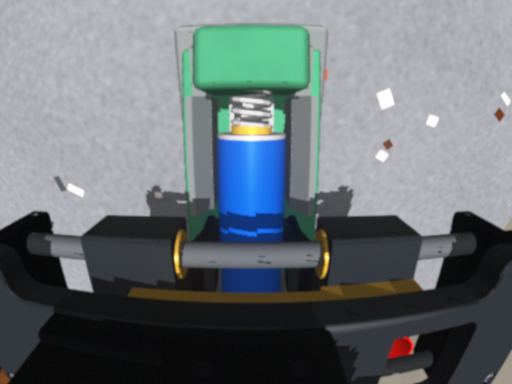

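```bash
python3 - <<'E'
from h import *
im=cv2.imread("pics/w12.png"); o=cv2.imread("pics/w11.png")
z=lambda i:cv2.resize(i[100:215,205:300],None,fx=4,fy=4,interpolation=cv2.INTER_CUBIC)
cv2.imwrite("pics/cmp.png",np.hstack([z(o),z(im)]))
s12=cv2.imread("pics/s12.png"); 
t=np.linspace(0,2*np.pi,30)
def ring(cx,cz,al,e):
    return np.array([[cx+e*np.cos(al)-17*np.sin(b)*np.sin(al),17*np.cos(b),cz+e*np.sin(al)+17*np.sin(b)*np.cos(al)] for b in t])
outs=[]
for cx,cz,al in ((-7,1.5,0),(-7,6,.1)):
    q=s12.copy()
    for e in (62,42,-62):
        uv=(proj("scene",b2w(bp,ring(cx,cz,al,e)))-[230,170]+.5)*6
        cv2.polylines(q,[np.int32(uv)],True,(0,0,255),1)
    for a,b in (((56,-14,23),(56,14,23)),((62,-22,23),(62,22,23)),((29,-30,9),(53,-30,9)),((29,30,9),(53,30,9))):
        uv=(proj("scene",b2w(bp,[a,b]))-[230,170]+.5)*6; cv2.polylines(q,[np.int32(uv)],False,(255,255,255),1)
    outs.append(q[120:360,140:520])
cv2.imwrite("pics/s12o.png",np.vstack(outs))
E
```

```text
(no output)
```

View pics/cmp.png

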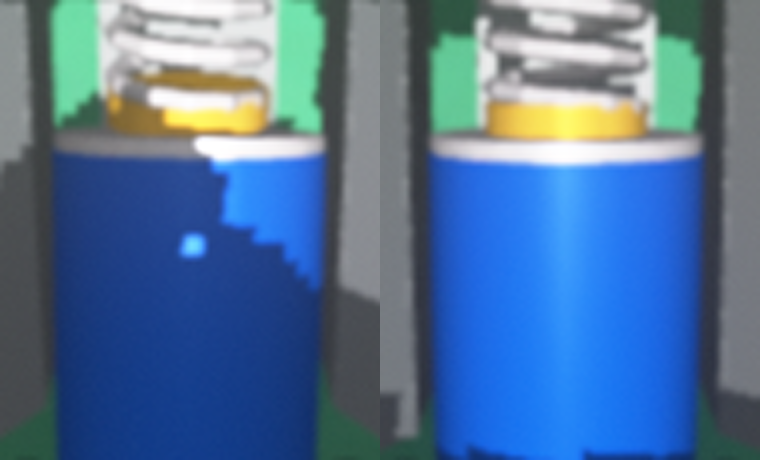

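View pics/s12o.png

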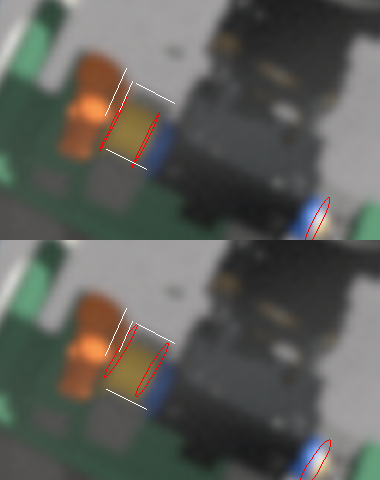

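```bash
python3 -m crank '[1,0,-0.5,0,0,0,20, 1,0,-0.5,0,0,0,20, 1,0,0,0,0,0,20, 0,0,0,0,0,0,20, 0,0,0,0,0,0,20]' 60
python3 -c "
from h import *
rep();print(ctrl.get_state()['torque'])"
```

```text
time: 18.0
position: [0.588, 0.2357, 0.2503]
tool_rot: [0.84, 0.98, -1.228]
ft_force: [-5.5, -6.2, 27.6]
grip_width: 0.376
t 18.0 grasp in bay [-7.6831  0.0195  2.5698] F bay [15.7208 -6.4644 25.935 ] lean err [-0.0021  0.0041 -0.0017] grip 32.71606130207172 qd 0.0016174404810884704
[-2.7276  0.8976 -0.3914]
```

```bash
python3 -c "
from h import *
s=ctrl.get_state();Rb=bayT(bp)[0]; F=Rb.T@(s['ft_force']+[0,0,2.3]);M=Rb.T@s['torque'];print(F,M)
# at grasp: M_g = M - r x F
r=np.array([0,0,-.164]); print('moment at grasp',M-np.cross(r,F))
im=ctrl.get_image('top'); cv2.imwrite('pics/t13.png',cv2.resize(im[130:215,160:270,::-1],None,fx=6,fy=6,interpolation=cv2.INTER_CUBIC))
"
```

```text
[15.7208 -6.4644 25.935 ] [-1.37   -2.5514  0.1116]
moment at grasp [-0.3098  0.0268  0.1116]
```

View pics/t13.png

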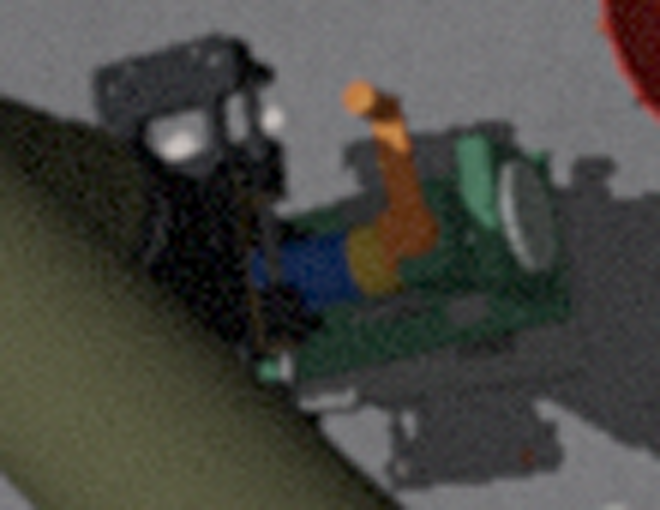

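Balanced load with about zero moment at the grasp means the stick lies on both saddle floors. Easing off and letting it slide forward under the lip.

```bash
python3 -m crank '[-1,0,2,0,0,0,20, -1,0,2,0,0,0,20, 0,0,2,0,0,0,20, 0,0,2,0,0,0,20, 0,0,0,0,0,0,20]' 60
python3 -c "
from h import *
rep();print(ctrl.get_state()['torque'])"
```

```text
time: 18.68
position: [0.5881, 0.2331, 0.2514]
tool_rot: [0.845, 0.991, -1.22]
ft_force: [-0.1, 3.0, 8.2]
grip_width: 0.376
t 18.675 grasp in bay [-6.8101  0.0547  2.7207] F bay [ 0.9621  0.3448 10.8494] lean err [ 0.0026 -0.008  -0.0038] grip 32.74292635777407 qd 0.0035347540370096095
[ 0.7416 -0.2053  0.0384]
```

```bash
python3 -c "
from h import *
im=ctrl.get_image('top'); cv2.imwrite('pics/t14r.png',im[:,:,::-1]); a=cv2.resize(im[145:200,195:255,::-1],None,fx=6,fy=6,interpolation=cv2.INTER_CUBIC)
im=ctrl.get_image('scene');cv2.imwrite('pics/s14r.png',im[:,:,::-1]); b=cv2.resize(im[185:240,255:315,::-1],None,fx=6,fy=6,interpolation=cv2.INTER_CUBIC)
cv2.imwrite('pics/ts14.png',np.hstack([a,b]))
im=ctrl.get_image('wrist'); cv2.imwrite('pics/w14.png',im[:,:,::-1]);w=im[100:215,205:300,::-1]
cv2.imwrite('pics/w14z.png',np.hstack([cv2.resize(cv2.imread('pics/w12.png')[100:215,205:300],None,fx=4,fy=4),cv2.resize(w,None,fx=4,fy=4)]))
rep()
"
```

```text
t 18.825 grasp in bay [-6.7718  0.0254  2.6695] F bay [ 1.1799  0.4992 10.8815] lean err [ 0.0026 -0.0079 -0.0036] grip 32.835579443110795 qd 0.001928316603199963
```

View pics/ts14.png

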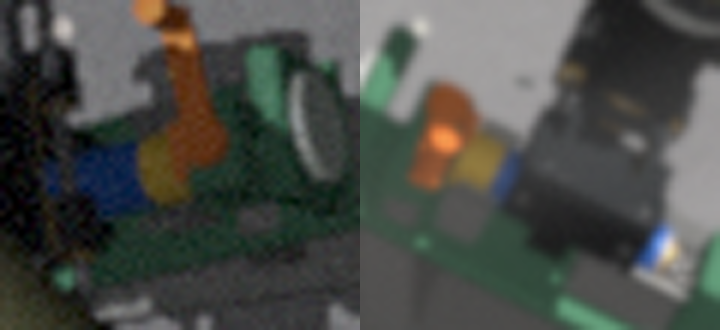

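View pics/w14z.png

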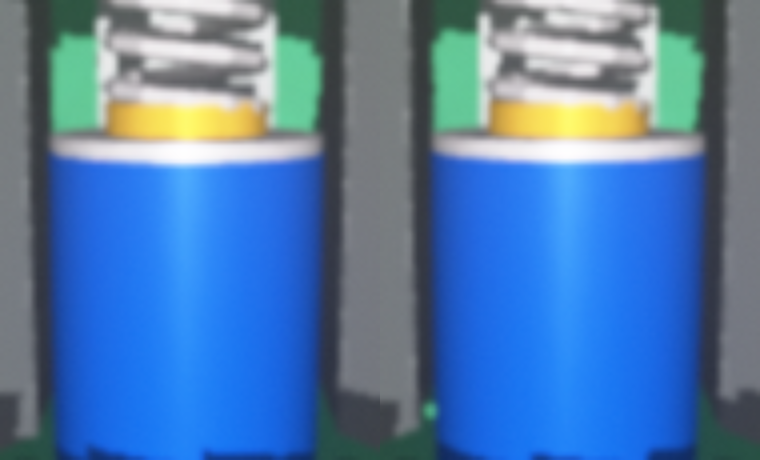

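```bash
python3 -c "
from h import *
s=ctrl.get_state()
for x in (-62,-65,-68): print(x,proj('wrist',b2w(bp,[(x,0,17),(x,0,10),(x,-17,0),(x,17,0),(x,-14,10),(x,14,10)]),s).round(1).tolist())
print(proj('wrist',b2w(bp,[(-87,-26,18),(-87,26,18),(-117,0,18),(-27,30,9),(-27,-30,9)]),s).round(1))
print('plus end in scene', [proj('scene',b2w(bp,[(x,-14,10),(x,0,17),(x-20,-14,10),(x-20,0,17)])).round(1).tolist() for x in (56,62)])
im=cv2.imread('pics/w14.png'); cv2.imwrite('pics/w14b.png',cv2.resize(im[0:215,165:345],None,fx=3.5,fy=2.7,interpolation=cv2.INTER_CUBIC))
"
```

```text
-62 [[253.0, 145.8], [252.9, 144.2], [218.3, 142.3], [287.0, 142.4], [222.5, 144.3], [283.2, 144.4]]
-65 [[253.0, 139.0], [252.9, 137.7], [218.2, 136.3], [287.1, 136.4], [222.4, 137.8], [283.3, 138.0]]
-68 [[253.1, 132.2], [252.9, 131.2], [218.1, 130.2], [287.2, 130.4], [222.3, 131.3], [283.4, 131.5]]
[[192.8  89.5]
 [313.4  90. ]
 [253.3  21.9]
 [312.9 215.3]
 [192.1 215.2]]
plus end in scene [[[273.5, 205.7], [273.2, 206.8], [278.9, 208.4], [278.6, 209.6]], [[271.9, 204.9], [271.5, 206.0], [277.3, 207.6], [277.0, 208.7]]]
```

View pics/w14b.png

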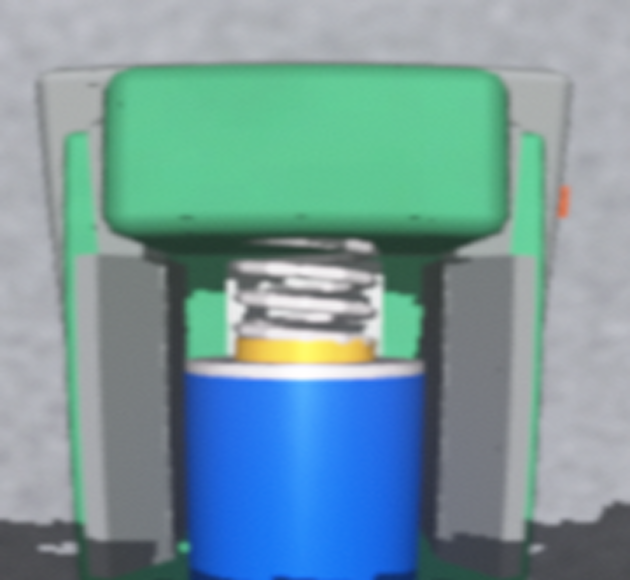

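The stick hardly moved, and the remaining resistance (about 7 N at 11 N normal load) looks like friction. Unloading it and sliding further.

```bash
python3 -m crank '[-1,0,0,0,0.008,0,20, -0.8,0,1,0,0,0,20, 0,0,1,0,0,0,20, 0,0,1,0,0,0,20, 0,0,0,0,0,0,20]' 60
python3 -c "
from h import *
rep();print(ctrl.get_state()['torque'])"
```

```text
time: 19.45
position: [0.5889, 0.2289, 0.2531]
tool_rot: [0.849, 0.995, -1.221]
ft_force: [2.1, 4.3, 3.7]
grip_width: 0.378
t 19.45 grasp in bay [-3.0233 -0.093   2.736 ] F bay [-1.4696  2.7287  6.966 ] lean err [ 0.0013 -0.0128 -0.002 ] grip 32.85654583277648 qd 0.0024612519490724172
[ 1.3441 -0.5262  0.1674]
```

```bash
python3 -m crank '[-0.7,0,1,0,0,0,20, -0.3,0,1,0,0,0,20, 0,0,1,0,0,0,20, 0,0,0,0,0,0,20, 0,0,0,0,0,0,20]' 60
python3 -c "
from h import *
rep();print(ctrl.get_state()['torque'])
im=ctrl.get_image('scene');cv2.imwrite('pics/s15r.png',im[:,:,::-1])
im=ctrl.get_image('wrist'); cv2.imwrite('pics/w15.png',im[:,:,::-1]);cv2.imwrite('pics/w15b.png',cv2.resize(im[0:215,165:345,::-1],None,fx=3.5,fy=2.7,interpolation=cv2.INTER_CUBIC))
s=ctrl.get_state()
for x in (-59,-62,-65): print(x,proj('wrist',b2w(bp,[(x,0,17),(x,-17,0),(x,17,0)]),s).round(1).tolist())
"
```

```text
time: 20.08
position: [0.5888, 0.2281, 0.2535]
tool_rot: [0.85, 1.0, -1.217]
ft_force: [3.8, 7.8, -3.7]
grip_width: 0.378
t 20.075 grasp in bay [-2.8982 -0.3295  2.7883] F bay [-7.0983  5.0211  1.2777] lean err [ 0.0038 -0.0173 -0.0023] grip 32.8627882631189 qd 0.0016380946942723496
[ 2.7005 -0.8137  0.3635]
-59 [[253.9, 143.4], [219.2, 140.4], [287.7, 140.7]]
-62 [[253.9, 136.6], [219.2, 134.4], [287.8, 134.7]]
-65 [[254.0, 129.8], [219.1, 128.4], [287.9, 128.7]]
```

View pics/w15b.png

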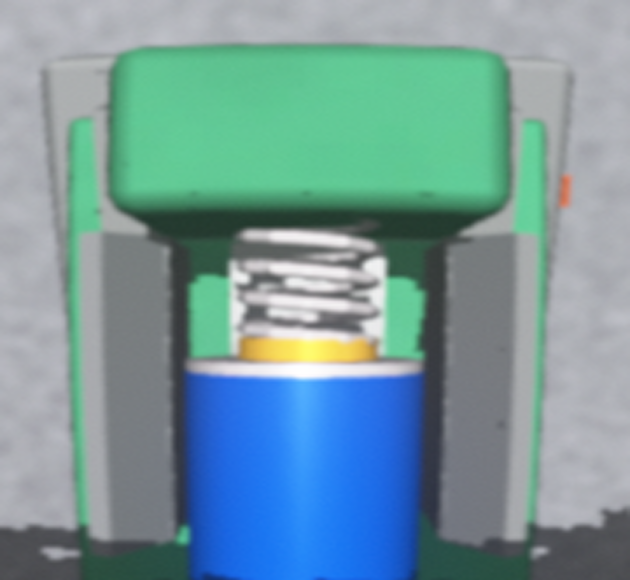

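Grasp stopped at bay x -3 with the wall pushing back (Fx -7 N). The plain end appears at row 133, which is x about -63, so the stick is home under the lip. Releasing and backing off along the bay normal.

```bash
python3 -m crank '[0,0,-1,0,0,0,20, 0,0,-1,0,0,0,70, 0,0,0,0,0,0,70, 0,0,0,0,0,0,70, 0,0,0,0,0,0,70]' 30
python3 -c "
from h import *
rep()"
```

```text
time: 20.8
position: [0.5892, 0.2263, 0.2539]
tool_rot: [0.846, 0.993, -1.225]
ft_force: [0.0, -0.1, 0.5]
grip_width: 0.745
t 20.8 grasp in bay [ 0.3392 -0.6896  2.4832] F bay [ 1.0828 -0.0038  2.5316] lean err [-0.0001 -0.0088  0.0006] grip 64.77727395341799 qd 0.00474521031195558
```

```bash
python3 -m crank '[-15,0,0,0,0,0,70, -25,0,0,0,0,0,70, -30,0,0,0,0,0,70, -30,0,0,0,0,0,70, 0,0,0,0,0,0,70]'
python3 -c "
from h import *
im=ctrl.get_image('scene');a=cv2.resize(im[185:245,250:330,::-1],None,fx=5,fy=5,interpolation=cv2.INTER_CUBIC)
s=ctrl.get_state()
im=ctrl.get_image('wrist'); cv2.imwrite('pics/w16.png',im[:,:,::-1])
im=ctrl.get_image('top'); b=cv2.resize(im[140:200,190:270,::-1],None,fx=5,fy=5,interpolation=cv2.INTER_CUBIC)
cv2.imwrite('pics/ts16.png',np.hstack([a,b]));rep()
for x in (-56,-59,-62,-65): print(x,proj('wrist',b2w(bp,[(x,0,17)]),s).round(1).tolist())
"
```

```text
time: 21.42
position: [0.5834, 0.2638, 0.3514]
tool_rot: [0.851, 0.992, -1.218]
ft_force: [-0.1, -0.4, 0.2]
grip_width: 0.802
t 21.575 grasp in bay [  1.1333  -0.7089 102.2877] F bay [ 0.647  -0.4616  1.9657] lean err [ 0.0002 -0.0088  0.0005] grip 69.68458684020027 qd 0.010092732082014595
-56 [[251.5, 130.6]]
-59 [[251.5, 126.7]]
-62 [[251.5, 122.9]]
-65 [[251.5, 119.0]]
```

View pics/ts16.png

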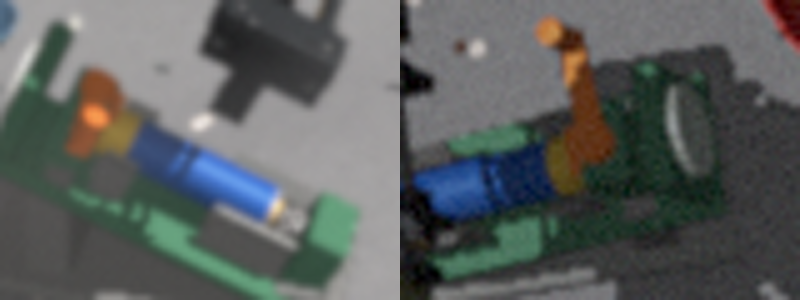

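View pics/w16.png

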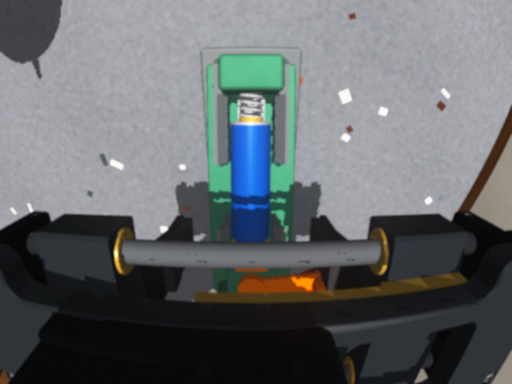

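Wrist: the plain-end rim is at row 122, prediction for the seated stick 122.9. The scene and top views show the yellow end tucked in at the end wall. Moving on to the knob.

```bash
python3 -m crank '[0,20,23,0,0,0,50, 0,20,23,0,0,0,50, 0,20,23,0,0,0,50, 0,0,0,0,0,0,50, 0,0,0,0,0,0,50]' 12
python3 -c "
from h import *
s=ctrl.get_state()
im=ctrl.get_image('wrist'); cv2.imwrite('pics/w17.png',im[:,:,::-1]); rep()
for th in (0,.1,.2): print(proj('wrist',b2w(bp,[(76-60*np.sin(th),60*np.cos(th),59),(76,0,33)]),s).round(1).tolist())
print(proj('wrist',b2w(bp,[(-62,0,17),(62,0,17),(42,0,17),(56,-14,23),(56,14,23)]),s).round(1).tolist())
"
```

```text
time: 22.2
position: [0.6525, 0.2076, 0.3708]
tool_rot: [0.845, 0.995, -1.225]
ft_force: [-0.4, -0.2, -0.5]
grip_width: 0.576
t 22.25 grasp in bay [ 68.4742  58.5927 101.724 ] F bay [1.0358 0.8992 2.6357] lean err [ 0.0023 -0.0099  0.001 ] grip 50.24475432022789 qd 0.009419530978832294
[[254.2, 229.6], [176.3, 215.9]]
[[253.8, 221.3], [176.3, 215.9]]
[[252.4, 212.9], [176.3, 215.9]]
[[176.7, 38.5], [179.8, 193.1], [178.4, 168.8], [160.8, 187.7], [194.9, 187.7]]
```

View pics/w17.png

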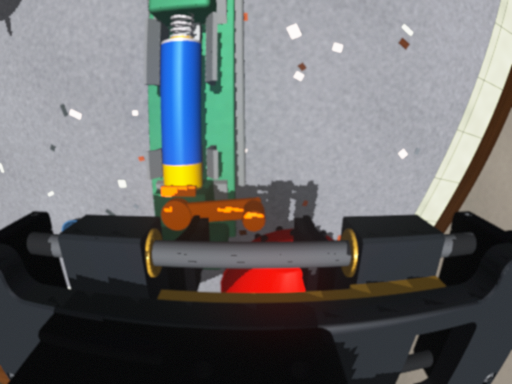

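```bash
python3 -c "
import cv2
im=cv2.imread('pics/w17.png'); cv2.imwrite('pics/w17z.png',cv2.resize(im[150:245,150:280],None,fx=6,fy=6,interpolation=cv2.INTER_CUBIC))"
```

```text
(no output)
```

View pics/w17z.png

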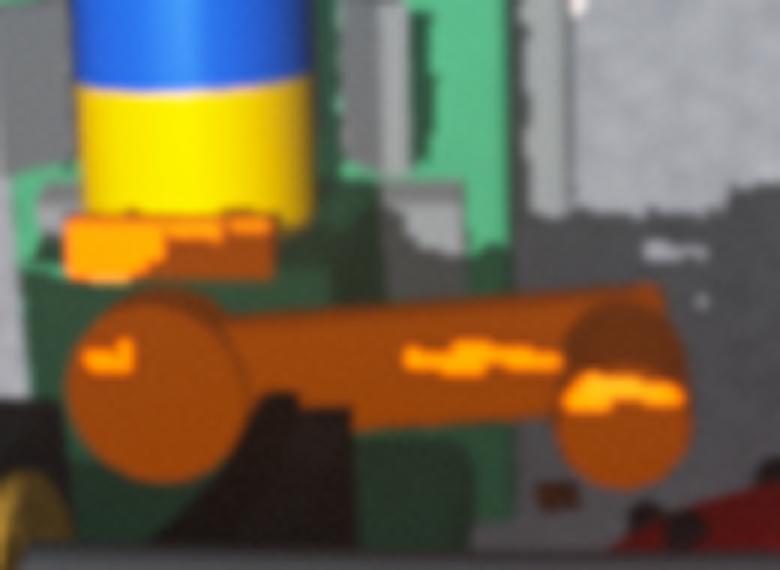

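The lip at zoomed (170,245) overlaps the yellow end. The knob top at (253.7,221.3) matches an angle of 0.1 rad. Lowering over the knob.

```bash
python3 -m crank '[15,0.5,0.5,0,0,0,50, 16,0.5,0.5,0,0,0,50, 15.5,0,0.5,0,0,0,50, 0,0,0,0,0,0,0, 0,0,0,0,0,0,0]' 12
python3 -c "
from h import *
rep()"
python3 -m crank '[0,0,0,0,0,0,0, 0,0,0,0,0,0,0, 0,0,0,0,0,0,0, 0,0,0,0,0,0,0, 0,0,0,0,0,0,0]' 12
python3 -c "
from h import *
rep()
s=ctrl.get_state()
im=ctrl.get_image('wrist'); cv2.imwrite('pics/w18.png',im[:,:,::-1])"
```

```text
time: 22.88
position: [0.657, 0.19, 0.3292]
tool_rot: [0.847, 0.993, -1.224]
ft_force: [0.5, 0.3, 0.3]
grip_width: 0.428
t 22.875 grasp in bay [70.9268 60.7117 55.876 ] F bay [0.6989 0.5023 2.5416] lean err [ 0.0001 -0.0095 -0.0005] grip 37.2071387235472 qd 0.008373972012299117
time: 23.5
position: [0.6567, 0.1901, 0.3294]
tool_rot: [0.846, 0.993, -1.224]
ft_force: [-2.7, -0.1, 2.4]
grip_width: 0.18
t 23.5 grasp in bay [70.8098 60.3163 56.0956] F bay [ 1.3711 -2.7162  4.5226] lean err [ 0.0004 -0.0093  0.0001] grip 15.620964867302721 qd 0.0015807405748400802
```

View pics/w18.png

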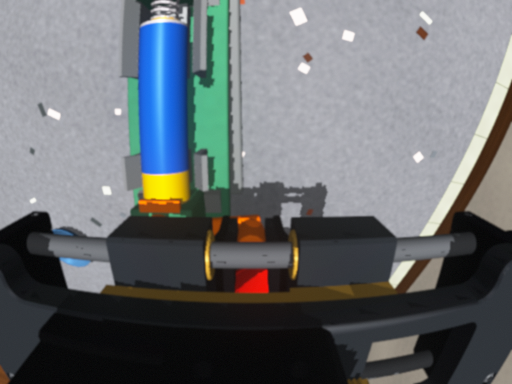

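Knob gripped (opening 15.6 mm). Following the arc.

```bash
python3 -m crank '[0,-1.6,-8.9,0,0,0,0, 0,-2.9,-8.5,0,0,0,0, 0,-4.1,-8,0,0,0,0, 0,-5.3,-7.3,0,0,0,0, 0,-6.3,-6.4,0,0,0,0]' 15
python3 -c "
from h import *
rep()"
```

```text
time: 24.18
position: [0.6319, 0.2255, 0.3148]
tool_rot: [0.852, 0.995, -1.215]
ft_force: [9.3, 3.8, -4.1]
grip_width: 0.176
t 24.175 grasp in bay [28.3123 42.7784 56.6143] F bay [-2.7502  9.8133 -0.8859] lean err [ 0.0018 -0.0153 -0.0077] grip 15.281791696828064 qd 0.12202532572471901
```

```bash
python3 -m crank '[0,-7.2,-5.4,0,0,0,0, 0,-7.9,-4.3,0,0,0,0, 0,-8.5,-3,0,0,0,0, 0,-8.8,-1.7,0,0,0,0, 0,-9,-0.4,0,0,0,0]' 15
python3 -c "
from h import *
rep()
im=ctrl.get_image('wrist'); cv2.imwrite('pics/w19.png',im[:,:,::-1]);rep()"
```

```text
time: 24.8
position: [0.5874, 0.2331, 0.3092]
tool_rot: [0.85, 0.998, -1.216]
ft_force: [13.8, 7.4, -3.7]
grip_width: 0.171
t 24.8 grasp in bay [12.7642 -0.539  56.6291] F bay [-5.2804 14.79    0.5802] lean err [ 0.0037 -0.0154 -0.0043] grip 14.894138299193283 qd 0.16034739228379186
t 24.85 grasp in bay [12.8176 -0.0414 56.8854] F bay [-6.3794  6.5289 -3.2941] lean err [ 0.0036 -0.0155 -0.0069] grip 15.348924638477158 qd 0.018838669349705142
```

View pics/w19.png

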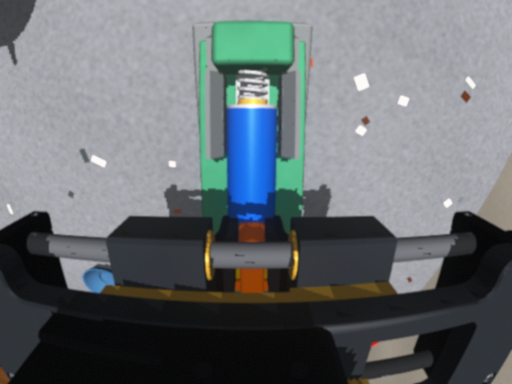

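```bash
python3 -m crank '[0,-2,1.5,0,0,0,0, 0,-1.5,1,0,0,0,0, 0,0,0,0,0,0,0, 0,0,0,0,0,0,0, 0,0,0,0,0,0,0]' 15
python3 -c "
from h import *
rep()"
```

```text
time: 25.48
position: [0.5863, 0.2319, 0.31]
tool_rot: [0.857, 0.998, -1.208]
ft_force: [14.0, 9.4, -9.9]
grip_width: 0.176
t 25.475 grasp in bay [12.9843 -0.6057 57.0535] F bay [-9.3402 15.3253 -4.5061] lean err [ 0.0036 -0.0215 -0.0118] grip 15.335259290281426 qd 0.001929840693547366
```

Held at the stop: 15 N with no further travel. Releasing and retreating.

```bash
python3 -m crank '[0,1,0,0,0,0,50, 0,0,0,0,0,0,50, 0,0,0,0,0,0,50, 0,0,0,0,0,0,50, 0,0,0,0,0,0,50]' 15
python3 -m crank '[-25,0,0,0,0,0,50, -30,0,0,0,0,0,50, -35,0,-10,0,0,0,50, -30,0,-20,0,0,0,50, -20,0,-30,0,0,0,50]' 15
python3 -m crank '[0,0,55,0,0.04,0,50, 0,0,55,0,0.04,0,50, 0,0,40,0,0.04,0,50, 0,0,0,0,0,0,50, 0,0,0,0,0,0,50]' 15
python3 -c "
from h import *
rep()
s=ctrl.get_state()
im=ctrl.get_image('wrist'); cv2.imwrite('pics/w20.png',im[:,:,::-1])
im=ctrl.get_image('scene');a=cv2.resize(im[185:245,250:330,::-1],None,fx=5,fy=5,interpolation=cv2.INTER_CUBIC)
im=ctrl.get_image('top'); b=cv2.resize(im[140:200,180:260,::-1],None,fx=5,fy=5,interpolation=cv2.INTER_CUBIC)
cv2.imwrite('pics/ts20.png',np.hstack([a,b]))
print(proj('wrist',b2w(bp,[(-62,0,17),(56,0,23),(16,0,59),(76,0,33)]),s).round(1).tolist())
"
```

```text
time: 26.1
position: [0.5859, 0.2272, 0.3109]
tool_rot: [0.847, 0.993, -1.224]
ft_force: [0.2, 0.3, -0.0]
grip_width: 0.558
time: 26.72
position: [0.5696, 0.3317, 0.4227]
tool_rot: [0.85, 0.991, -1.224]
ft_force: [1.1, 0.3, 1.0]
grip_width: 0.572
time: 27.35
position: [0.5914, 0.1917, 0.4685]
tool_rot: [0.929, 1.09, -1.183]
ft_force: [0.2, 0.8, 0.1]
grip_width: 0.573
t 27.35 grasp in bay [ 90.3644  -3.8359 191.4793] F bay [0.1331 0.2928 2.5253] lean err [ 0.0006 -0.1299 -0.0002] grip 49.82290977978025 qd 0.028086780621978027
[[255.1, 60.5], [255.3, 165.7], [255.8, 125.8], [255.4, 185.2]]
```

View pics/w20.png

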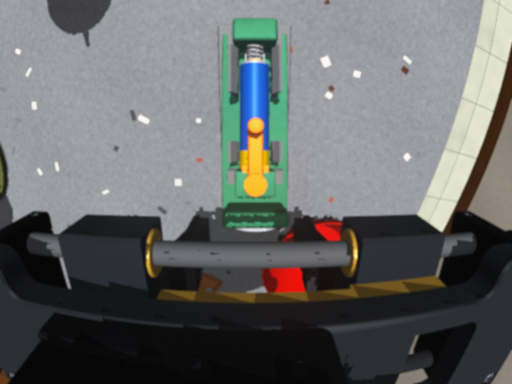

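View pics/ts20.png

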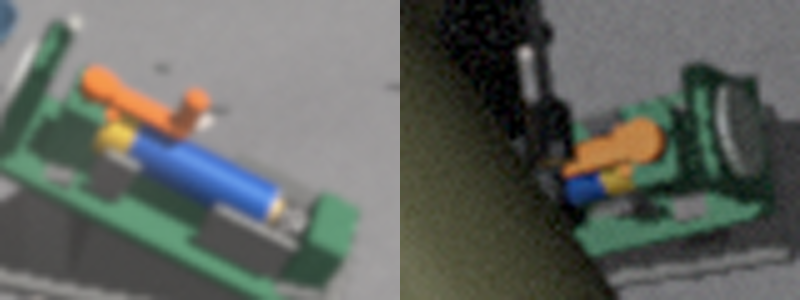

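The knob at (256,126), the pivot at (256,185) and the plain rim at row 61 all match the seated and closed prediction within 1 px. The gripper is clear.

```bash
python3 -c "
from h import *
im=ctrl.get_image('scene'); cv2.imwrite('pics/sfinal.png',im[:,:,::-1])
s=ctrl.get_state(); print(s['time'],s['ft_force'])
print(ctrl.close_job())"
```

```text
27.55 [-0.0379  0.875  -0.1658]
the job is handed in; nothing more can be done
None
```

View pics/sfinal.png

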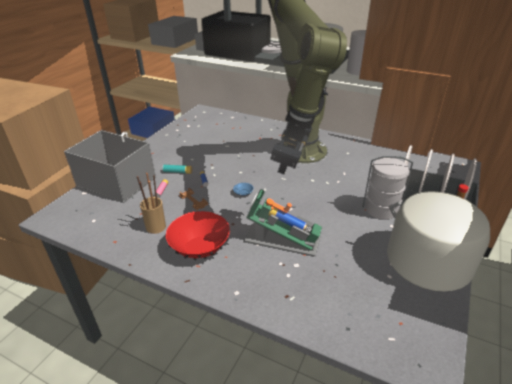

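The battery stick is in the green lamp's bay with its yellow end under the lip, and the turnbutton is turned to its closed stop. I handed the job in at 27.6 s.

- **Loading:** I put the plain end in against the spring at about 0.42 rad steeper than the bay and pressed it in. I then rolled the yellow end down past the lip and slid the stick forward until it met the end wall.
- **Friction on the slide:** The first slide stuck on the saddle floors. I took off some downward load and it moved home.
- **Turnbutton:** I gripped the knob and carried it round from about 0.1 rad. At the stop, 15 N of push gave no further travel. I then let go and backed away.

**Last checks:** In the last wrist picture the plain end, the knob and the pivot were within about 1 px of where a seated stick and closed button should appear. An earlier wrist picture, before the button was turned, showed the lip over the yellow end. The gripper read no contact force, and the final scene picture shows the tiffin, chopstick cup, colander and soy dish where they stood. No check failed at the end.

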